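# Lever a bench photometer up onto its prop stand

## Task

Raise the front of the heavy bench photometer onto its sprung prop stand: pass the tapered end of the steel pry bar through the lifting eye at the photometer's front (its plate may sit off centre), rest the bar over the fulcrum block and lever down until the prop has swung fully forward, then let the photometer down gently onto it. Do not lift or push the photometer with the gripper itself and do not shove it out of its place. Then draw the bar out and lay it flat on the open bench, clear of the photometer and the block, leaving the glassware, tube stand and other things around undisturbed.

Things in the scene. Friction and masses are not known exactly. Their poses are not given: they have to be found in the camera images.
- eye (a point): Nominal centre of the lifting eye, a hole 19 mm wide and 22 high in an upright steel plate (60 mm wide, 6 thick) at the photometer's front, 60 mm above the bench, 16 mm higher on the prop. The plate is bolted in slots: the real hole may sit up to 12 mm to either side (y) of this point; look or feel for it. x points along the hole into the photometer, z up. Behind the hole 65 mm are free; nothing projects in front.
- photometer: Heavy grey instrument, about 4.5 kg (varies), on a dark cast base 240 mm deep and 260 wide, 190 high in all, loose on four 24 mm rubber feet; rear feet 100 mm behind the origin. Origin: centre of the underside, at bench level; x from the front (eye, 172 mm before the origin) to the back, z up. Lifting it by the eye takes 12 to 22 N; on its prop it leans back 3 to 4 degrees.
- prop (a joint): Angle of the prop, a U-shaped rod as wide as the base, hinged 62 mm behind the eye plate, 31 mm up. 0: folded level to the back; 1.57: straight down; 1.71: forward stop. A weak spring drives it forward. At first it lies slanted on the bench at about 0.75; once the eye is raised some 18 mm it swings past vertical to its stop within a second, and then carries the photometer.
- prop_foot (a point): Middle of the prop's cross rod (8 mm thick), 39 mm from its hinge axis.
- fulcrum_top (a point): Middle of the rounded ridge on top of the fulcrum block, 54 mm above the bench: a loose 0.6 kg steel block, 24 mm along x and 76 along y, standing about 65 mm before the eye. x points roughly towards the eye; the ridge runs along y between two cheeks 52 mm apart and 12 mm higher. A bar lying level on the ridge is at the right height for the eye.
- bar_mid (a point): Centre (and balance point) of the pry bar: a loose straight steel bar 220 mm long, 14 by 14 mm square, 0.3 kg, lying flat on the bench; its last 30 mm taper round to a 7 mm point at one end. x points along the bar to the tapered end, z up.
- bar_tip (a point): The point of the tapered end of the bar, 110 mm from its centre, same axes.
- bar_heel (a point): The blunt end of the bar, 110 mm from its centre.
- flask: Bystander: conical glass flask, 135 mm high. Origin: centre of its foot.
- tube_stand: Bystander: wooden test-tube stand, 190 mm long. Origin: centre of its underside.
- dish: Bystander: low glass dish, 110 mm wide, 45 mm high. Origin: centre of its underside.
- wash_bottle: Bystander: white plastic bottle, 160 mm high. Origin: centre of its underside.
- beaker: Bystander: glass beaker, 72 mm wide, 60 mm high. Origin: centre of its underside.
- stopper: Bystander: black rubber stopper, 34 mm high. Origin: centre of its underside.
- ruler: Bystander: thin flat wooden ruler, 200 mm long, 25 mm wide. Origin: centre of its underside.

How it is judged (in metres and radians):
On the way, in this order (a step that is already met when the one before it is completed fails the run):
1. the bar's tapered end is through the lifting eye (x of bar_tip in the frame of eye above 0.008 m and y of bar_tip in the frame of eye between -0.022 and 0.022 m and z of bar_tip in the frame of eye between -0.02 and 0.02 m), for 0.1 s.
2. the bar, loaded on the fulcrum block, carries the photometer's front while the prop swings to its forward stop (all of step 1 and value of joint prop above 1.62 rad and contact force between bar and fulcrum above 4 N and contact force between bar and photometer above 3 N), for 0.05 s.
At the end, for the whole second after the job is handed in: Prop at its forward stop (joint over 1.62); photometer at rest on it, tilted 2.6 to 5.2 degrees, within 40 mm of its start; bar flat and still on the bench (centre below 20 mm, level within 4 degrees), tip over 40 mm and centre over 90 mm from the eye, touching neither photometer nor block (value of joint prop above 1.62 rad and angle between photometer's own z axis and vertical between 0.045 and 0.09 rad and linear speed of each of photometer, bar below 0.01 m/s and distance of photometer from where it was at the start of the episode below 0.04 m and height (world z) of bar_mid below 0.02 m and angle between bar_mid's own x axis and vertical between 1.5 and 1.64 rad and contact force between bar and photometer below 0.05 N and contact force between bar and fulcrum below 0.05 N and horizontal distance between bar_tip and eye above 0.04 m and horizontal distance between bar_mid and eye above 0.09 m).
It fails at once if the gripper or arm pushes or lifts the photometer (over 3 N) (contact force between any of the fingers, the arm and photometer above 3 N).
It fails at once if the photometer is dropped or jerked (its base faster than 0.15 m/s) (linear speed of photometer above 0.15 m/s).
It fails at once if a bystander is moved by more than 30 mm (distance of any of flask, tube_stand, dish, wash_bottle, beaker, stopper, ruler from where it was at the start of the episode above 0.03 m).
It also fails if it takes over 72 s, if anything falls off the work surface, if the arm or the gripper's body presses on something with over 40 N, if the wrist force passes 120 N, or if a joint passes its speed limit or range.

## Robot

A 6-joint arm with a two-finger parallel gripper is mounted at the origin on the work surface. World frame = base frame: x ahead of the robot, y to its left, z up, the work surface at z = 0. Lengths are in m, angles in degrees, forces in N, time in s.
With the tool pointing down it reaches from about 0.375 to 0.9 m from the base axis. Payload 3.1 kg.
Tool frame: the origin (TCP) lies at the very end of the fingers, on their centre line; the grasp point (between the pads) lies 19 mm behind it (bot.grip_point_offset is the distance from the TCP to the grasp point, in m); z points along the fingers, x is the direction in which the jaws open and shut, and the axes are right-handed (so a half turn about z gives the same grasp; the last joint's range is limited). The gripper opens to 87 mm and grips with 3 to 60 N. Pads are 19 mm wide; open, the fingers measure 117 mm over their backs; the gripper's body (75 mm by 190 mm) begins 51 mm behind the grasp point.
Start: joints at [53.772, 30.224, 82.088, -0, 67.689, -10.227], TCP at [0.274, 0.562, 0.223] pointing down, gripper open.
Joint ranges: [-176.69, 176.69], [-43.24, 126.21], [12.49, 139.97], [-82, 262], [0, 151.66], [-163.58, 163.58]. Speed limits (degrees/s): [159.86, 159.86, 180, 180, 180, 180].

## Interface

Orientations are given as a 3x3 rotation matrix whose columns are the frame's x, y, z axes.
In Python, from rig import bot, capture, recognise, place_of gives the robot as it stands.
- The arm moves only by the tool send_rows, never from a script. Its argument "motion" is a list of rows, each a list of 2 entries, a list of its own where there are three numbers: the shift along the tool's x, y, z in mm, then the turn about the tool's z in rad. A call has exactly 5 rows; each row shifts and turns the pose as measured when the row begins, along the tool's axes as they then stand; what a row does not reach is not made up. A row lasts 1/12 s, in which the tool goes at most 41.7 mm and 7.16 degrees, less where a joint would pass 70% of its speed; a pose out of reach is approached as far as the arm can. A call with a gripper value outside its range is refused whole. "gripper" is the closure, from 0 (fully open) to 1 (shut), set as the call begins (left out, the last holds). The fingers move at their own pace and stop on an object; the grip force is fixed at half the most. Time passes only in rows, so rows that do not move let the fingers close, or fill a call up. It gives the time, the measured TCP pose, the force and the opening at its end, in the units of the state.
- bot.read_state(): the state, without advancing time (a new reading comes with each control period).
- capture(name): name is "side" or "top"; returns a dict with "image" (420x560x3 uint8, blue, green, red), "fx", "fy", "cx", "cy" (pixels), "rvec" (rotation vector, rad) and "tvec" (3), from world to camera coordinates, as OpenCV has them. Camera axes: x right, y down, z forward; pixel columns grow to the right and rows downward; lengths in m; the calibration is good to about 2 mm. A picture is of the moment at which its call begins. There is no depth.
- bot.hand_in(): hands the job in, once; it reports no verdict.
Trained networks look in the newest picture that a camera, given by its name, has taken for a name from the list of things; names that differ only in an ending like _2 or _b are one class to them, and where a whole thing is asked for, a point or a joint stands for the part that bears it (a point fixed in the world has none). Each returns a list of dicts, best first, with "p" (0 to 1); they miss things now and then, are a little off and sometimes report something else, mostly with a low value. They report only what shows in the picture. A call takes as long as a camera call.
- recognise(camera, target): "xy" ([column, row] in pixels, amid what is visible of it).
- place_of(camera, target): "xy" ([column, row] in pixels: a listed point, or the origin of a listed thing).
The state is a dict: "time_s": time; "joint_positions": joint angles; "qvel": joint speeds; "tau": joint torques, N m; "position": TCP position; "tcp_rot": TCP orientation; "force": force on the tool from outside, world axes, zero at the start; "moment": the same for the moment, N m; "opening": opening from 0.0 (shut) to 1.0 (fully open).
Only numpy, scipy, OpenCV 4.12 (cv2) and the standard library are available. Lean on these libraries where they do the work, as an engineer would, in place of code of your own. Each camera call takes 0.05 s, during which the arm holds its last target.

## Working session

There is one attempt and no reset: what is moved stays moved. The work goes in short steps, Python scripts to look and compute and a tool call to move; the robot and the scene stay as the last step left them, time stands still between calls to the robot, and variables do not carry over. Pictures are saved under pics/ and viewed, and the job is handed in when it is done.

Besides the shell and the picture viewer there is one more tool, called after ">>>" as name(argument=value, ...), one argument or row to a line, values as JSON. send_rows: Moves the arm, as the interface text tells. Its arguments: {"type":"object","properties":{"motion":{"type":"array","items":{"type":"array"}},"gripper":{"type":"number"}},"required":["motion"]}

```bash
mkdir -p pics; ls; cat > h.py <<'E'
import numpy as np, cv2
from rig import bot, capture, recognise, place_of
def cam(n):
    c=capture(n); R,_=cv2.Rodrigues(np.array(c["rvec"],float)); c["R"]=R; c["t"]=np.array(c["tvec"],float).ravel(); return c
def ray(c,uv):
    d=np.array([(uv[0]-c["cx"])/c["fx"],(uv[1]-c["cy"])/c["fy"],1.0]); return -c["R"].T@c["t"], c["R"].T@d
def onz(c,uv,z):
    o,d=ray(c,uv); return o+d*(z-o[2])/d[2]
def proj(c,p):
    q=c["R"]@np.array(p,float)+c["t"]; return [c["fx"]*q[0]/q[2]+c["cx"],c["fy"]*q[1]/q[2]+c["cy"]]
def tri(c1,u1,c2,u2):
    o1,d1=ray(c1,u1);o2,d2=ray(c2,u2)
    s=np.linalg.lstsq(np.c_[d1,-d2],o2-o1,rcond=None)[0]
    a=o1+s[0]*d1;b=o2+s[1]*d2
    return (a+b)/2,np.linalg.norm(a-b)
E
python3 - <<'E'
from h import *
np.set_printoptions(precision=4,suppress=True)
C={}
for n in("side","top"):
    c=cam(n);C[n]=c
    cv2.imwrite(f"pics/{n}0.png",c["image"]); print(n,-c["R"].T@c["t"],c["R"][2],c["fx"])
D={}
for t in["eye","photometer","prop","prop_foot","fulcrum_top","bar_mid","bar_tip","bar_heel","flask","tube_stand","dish","wash_bottle","beaker","stopper","ruler"]:
    for n in C:
        r=place_of(n,t)[:2]
        D[n,t]=r
    s=[(np.round(x["xy"],1).tolist(),round(x["p"],2)) for n in C for x in D[n,t]]
    print(t,s, tri(C["side"],D["side",t][0]["xy"],C["top"],D["top",t][0]["xy"]) if D["side",t] and D["top",t] else "")
s=bot.read_state();print(s)
E
```

```text
pics
side [0.5753 0.7982 0.856 ] [ 0.01   -0.7378 -0.675 ] 509.6652515644607
top [ 0.5378 -0.0313  1.0821] [ 0.0347 -0.0108 -0.9993] 439.84278646675597
eye [([259.1, 268.0], 0.58), ([190.1, 231.0], 0.47), ([199.8, 186.9], 0.72)] (array([0.6152, 0.1244, 0.07  ]), np.float64(0.005139322133770714))
photometer [([137.7, 193.1], 0.7)] Traceback (most recent call last):
  File "<stdin>", line 10, in <module>
ValueError: it knows: bar_heel, bar_mid, bar_tip, beaker, dish, eye, flask, fulcrum_top, photometer, prop_foot, ruler, stopper, tube_stand, wash_bottle
```

```bash
python3 - <<'E'
from h import *
np.set_printoptions(precision=4,suppress=True)
C={}
for n in("side","top"):
    c=cam(n);C[n]=c
D={}
for t in["eye","photometer","prop_foot","fulcrum_top","bar_mid","bar_tip","bar_heel","flask","tube_stand","dish","wash_bottle","beaker","stopper","ruler"]:
    for n in C:
        r=place_of(n,t)[:2]
        D[n,t]=r
    s=[(n,np.round(x["xy"],1).tolist(),round(x["p"],2)) for n in C for x in D[n,t]]
    print(t,s, tri(C["side"],D["side",t][0]["xy"],C["top"],D["top",t][0]["xy"]) if D["side",t] and D["top",t] else "")
s=bot.read_state();print(s)
E
```

```text
eye [('side', [260.1, 266.7], 0.75), ('top', [200.2, 185.9], 0.81)] (array([0.6152, 0.1232, 0.0728]), np.float64(0.0010712475963413205))
photometer [('top', [135.7, 191.4], 0.62)] 
prop_foot [] 
fulcrum_top [('side', [256.4, 253.0], 0.98), ('top', [228.1, 182.8], 0.8)] (array([0.6265, 0.0618, 0.0458]), np.float64(0.0015534046758318325))
bar_mid [('side', [309.4, 164.2], 0.64), ('top', [340.0, 156.4], 0.69), ('top', [382.4, 234.7], 0.66)] (array([ 0.5971, -0.1665,  0.1419]), np.float64(0.16827685872796605))
bar_tip [('side', [319.6, 192.2], 0.54), ('side', [212.5, 194.2], 0.4), ('top', [330.6, 244.4], 0.83)] (array([ 0.4833, -0.1884,  0.0088]), np.float64(0.00259007234887365))
bar_heel [('side', [300.8, 141.0], 0.61), ('top', [419.6, 225.0], 0.97)] (array([ 0.5334, -0.4038,  0.0139]), np.float64(0.007207654577944795))
flask [('side', [190.7, 231.3], 0.91), ('top', [274.2, 123.9], 0.78)] (array([ 0.7848, -0.044 , -0.0045]), np.float64(0.009893266571593881))
tube_stand [('side', [174.0, 283.3], 0.66), ('top', [211.1, 115.3], 0.93)] (array([ 0.7987,  0.1132, -0.0036]), np.float64(0.00359
[... 563 characters left out ...]
4(0.007139104214417583))
ruler [('side', [238.7, 188.2], 0.8), ('top', [337.1, 157.9], 0.89)] (array([ 0.6938, -0.2013,  0.0018]), np.float64(0.007978523953185242))
{'time_s': 1.8, 'joint_positions': array([ 53.7714,  30.2237,  82.086 ,  -0.0012,  67.6885, -10.2278]), 'qvel': array([ 0.0289, -0.0224, -0.0179,  0.0087,  0.0654,  0.0173]), 'tau': array([  0.    , -44.0004, -17.6979,   0.0633,   0.0506,   0.    ]), 'position': array([0.274 , 0.5617, 0.2226]), 'tcp_rot': array([[ 0.4384,  0.8988,  0.    ],
       [ 0.8988, -0.4384,  0.    ],
       [ 0.    ,  0.    , -1.    ]]), 'force': array([0.343 , 0.4499, 0.0688]), 'moment': array([-0.023 , -0.0547,  0.0316]), 'opening': 0.9949759711586219}
```

View pics/side0.png

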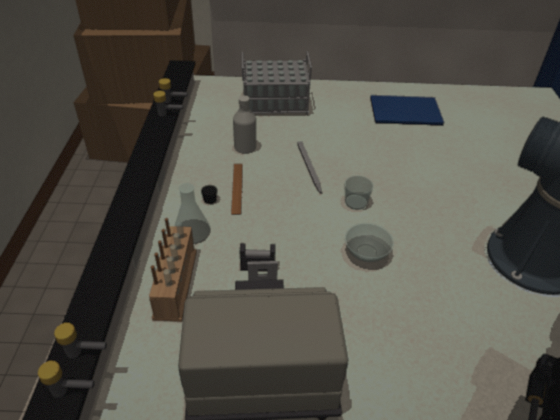

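View pics/top0.png

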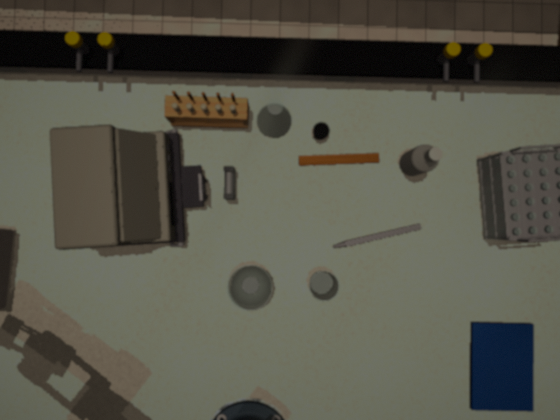

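```bash
python3 - <<'E'
import cv2,numpy as np
s=cv2.imread("pics/side0.png");t=cv2.imread("pics/top0.png")
a=cv2.resize(s[235:305,220:300],None,fx=8,fy=8,interpolation=cv2.INTER_CUBIC)
a=np.clip(a.astype(float)*1.5,0,255).astype(np.uint8)
cv2.imwrite("pics/c1.png",a)
b=cv2.resize(t[150:220,165:245],None,fx=8,fy=8,interpolation=cv2.INTER_CUBIC);b=np.clip(b.astype(float)*1.7,0,255).astype(np.uint8)
cv2.imwrite("pics/c2.png",b)
b=cv2.resize(t[215:255,325:425],None,fx=8,fy=8,interpolation=cv2.INTER_CUBIC)
cv2.imwrite("pics/c3.png",b)
E
```

```text
(no output)
```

View pics/c1.png

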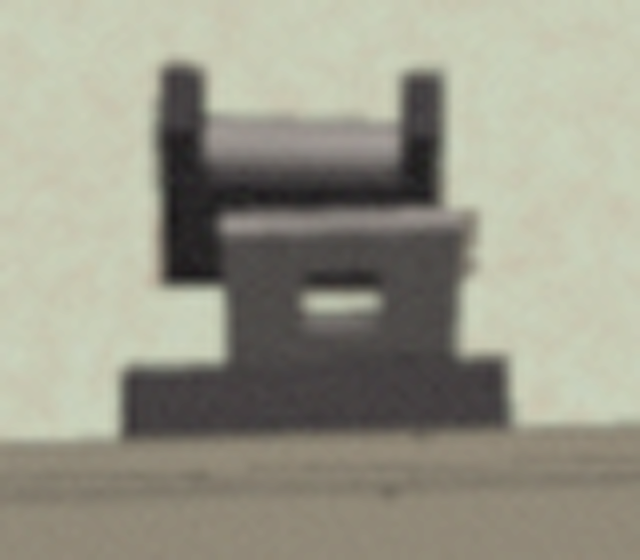

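View pics/c2.png

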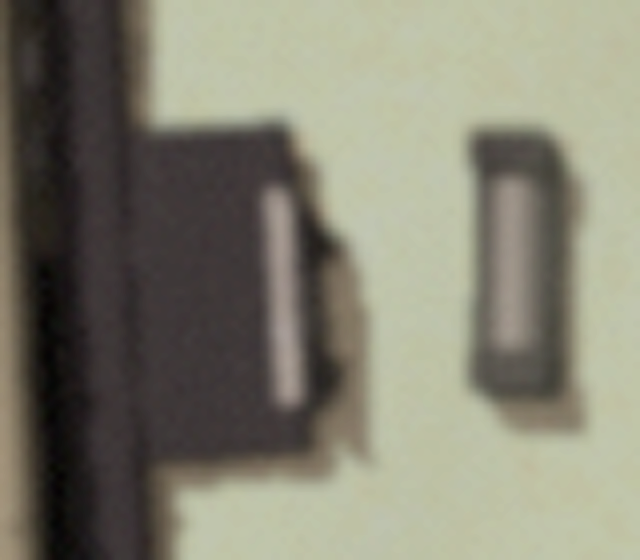

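View pics/c3.png

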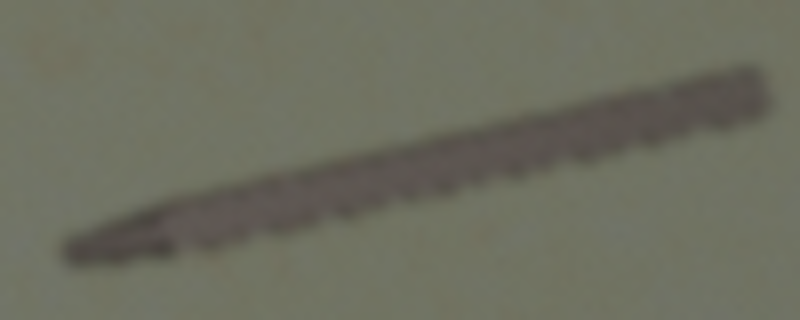

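```bash
python3 - <<'E'
from h import *
np.set_printoptions(precision=4,suppress=True)
s=cam("side");t=cam("top")
S=lambda u,v:(220+(u+.5)/8-.5,235+(v+.5)/8-.5)
T=lambda u,v:(165+(u+.5)/8-.5,150+(v+.5)/8-.5)
B=lambda u,v:(325+(u+.5)/8-.5,215+(v+.5)/8-.5)
print("hole back centre z.06",onz(s,S(341,300),.060))
print("hole lo/hi",onz(s,S(341,270),.071),onz(s,S(341,330),.049))
o,d=ray(s,S(341,300)); 
for z in(.08,.085,.09,.095): print("plate top",z,onz(t,T(268,185),z),onz(t,T(300,405),z), onz(s,S(220,235),z),onz(s,S(472,232),z),onz(s,S(220,213),z))
print("ridge top",onz(t,T(513,175),.054),onz(t,T(515,352),.054),"side",onz(s,S(205,140),.054),onz(s,S(400,142),.054))
print("cheeks",onz(t,T(475,130),.066),onz(t,T(550,130),.066),onz(t,T(475,393),.066),onz(t,T(555,393),.066))
print("bar",onz(t,B(62,252),.007),onz(t,B(760,90),.014), onz(t,B(180,208),.014),onz(t,B(180,248),.014))
print("tab",onz(t,T(285,125),.03),onz(t,T(310,455),.03))
p=[(s_["xy"],s_["p"]) for s_ in place_of("side","eye")];print(p)
print(bot.read_state()["time_s"])
E
```

```text
hole back centre z.06 [0.6114 0.1261 0.06  ]
hole lo/hi [0.6114 0.1256 0.071 ] [0.6114 0.1267 0.049 ]
plate top 0.08 [0.6442 0.1278 0.08  ] [0.5817 0.1169 0.08  ] [0.6419 0.1233 0.08  ] [0.5788 0.1192 0.08  ] [0.6425 0.1161 0.08  ]
plate top 0.085 [0.6437 0.127  0.085 ] [0.5815 0.1161 0.085 ] [0.6415 0.1277 0.085 ] [0.5788 0.1235 0.085 ] [0.6421 0.1204 0.085 ]
plate top 0.09 [0.6432 0.1262 0.09  ] [0.5812 0.1154 0.09  ] [0.6411 0.132  0.09  ] [0.5788 0.1279 0.09  ] [0.6416 0.1248 0.09  ]
plate top 0.095 [0.6426 0.1254 0.095 ] [0.581  0.1147 0.095 ] [0.6406 0.1364 0.095 ] [0.5788 0.1323 0.095 ] [0.6412 0.1292 0.095 ]
ridge top [0.6517 0.0605 0.054 ] [0.5999 0.0585 0.054 ] side [0.6507 0.0678 0.054 ] [0.599  0.0659 0.054 ]
cheeks [0.6632 0.0707 0.066 ] [0.6637 0.0491 0.066 ] [0.587  0.0686 0.066 ] [0.5876 0.0456 0.066 ]
bar [ 0.4806 -0.193   0.007 ] [ 0.5351 -0.4038  0.014 ] [ 0.4951 -0.2276  0.014 ] [ 0.483  -0.2278  0.014 ]
tab [0.6677 0.1312 0.03  ] [0.569  0.1209 0.03  ]
[([260.0, 268.4], 0.7)]
1.95
```

```bash
cat >> h.py <<'E'
def plan(p,ang=None,n=5,mm=38,dt=7.0):
    """rows for TCP target p (m) and jaw-axis world angle (deg)"""
    s=bot.read_state();R=np.array(s["tcp_rot"]);q=np.array(s["position"])
    a=np.degrees(np.arctan2(R[1,0],R[0,0])); da=0 if ang is None else (ang-a+90)%180-90
    print("t",round(s["time_s"],2),"pos",np.round(q*1000,1),"ang",round(a,2),"tilt",np.round(R[:,2],3),"F",np.round(s["force"],1),"open",round(s["opening"],3))
    p=np.array(p,float);rows=[]
    for i in range(n):
        d=(p-q)*1000;L=np.linalg.norm(d);d*=min(1,mm/max(L,1e-9)); st=np.clip(da,-dt,dt)
        v=R.T@d; rows.append([np.round(v,1).tolist(),round(float(np.radians(-st)),3)])
        q=q+d/1000;da-=st;c,sn=np.cos(np.radians(-st)),np.sin(np.radians(-st))
        R=R@np.array([[c,-sn,0],[sn,c,0],[0,0,1]])
    print(rows,"left mm",np.round((p-q)*1000,1),"deg",round(da,1))
E
python3 -c "
from h import *
plan([.5205,-.3465,.12],14.5,25)"
```

```text
t 1.95 pos [273.9 561.8 222.5] ang 64.0 tilt [ 0.  0. -1.] F [-0.8 -0.2 -0. ] open 0.999
[[[-28.4, 24.9, 4.1], 0.122], [[-25.2, 28.2, 4.1], 0.122], [[-21.6, 31.0, 4.1], 0.122], [[-17.6, 33.4, 4.1], 0.122], [[-13.4, 35.3, 4.1], 0.122], [[-9.0, 36.7, 4.1], 0.122], [[-4.5, 37.5, 4.1], 0.122], [[0.1, 37.8, 4.1], 0.009], [[0.5, 37.8, 4.1], -0.0], [[0.5, 37.8, 4.1], -0.0], [[0.5, 37.8, 4.1], -0.0], [[0.5, 37.8, 4.1], -0.0], [[0.5, 37.8, 4.1], -0.0], [[0.5, 37.8, 4.1], -0.0], [[0.5, 37.8, 4.1], -0.0], [[0.5, 37.8, 4.1], -0.0], [[0.5, 37.8, 4.1], -0.0], [[0.5, 37.8, 4.1], -0.0], [[0.5, 37.8, 4.1], -0.0], [[0.5, 37.8, 4.1], -0.0], [[0.5, 37.8, 4.1], -0.0], [[0.5, 37.8, 4.1], -0.0], [[0.5, 37.8, 4.1], -0.0], [[0.5, 37.8, 4.1], -0.0], [[0.4, 34.5, 3.8], -0.0]] left mm [0. 0. 0.] deg 0.0
```

>>> send_rows(
  motion=[
    [[-28.4,24.9,0],0.122],
    [[-25.2,28.2,0],0.122],
    [[-21.6,31,0],0.122],
    [[-17.6,33.4,0],0.122],
    [[-13.4,35.3,0],0.122],
  ],
  gripper=0.3,
)

```text
time_s: 2.37
position: [0.3231, 0.3816, 0.2217]
tcp_rot: [[0.88, 0.475, 0.005], [0.475, -0.88, 0.008], [0.008, -0.005, -1.0]]
force: [1.0, -0.8, 0.0]
opening: 0.739
```

>>> send_rows(
  motion=[
    [[-9,36.7,0],0.122],
    [[-4.5,37.5,0],0.122],
    [[0.1,37.8,0],0.01],
    [[0.5,37.8,0],0],
    [[0.5,37.8,0],0],
  ],
)

```text
time_s: 2.78
position: [0.3706, 0.1906, 0.2216]
tcp_rot: [[0.973, 0.229, 0.009], [0.229, -0.973, 0.01], [0.011, -0.007, -1.0]]
force: [0.2, 0.3, -0.4]
opening: 0.701
```

>>> send_rows(
  motion=[
    [[0.5,37.8,4],0],
    [[0.5,37.8,4],0],
    [[0.5,37.8,4],0],
    [[0.5,37.8,4],0],
    [[0.5,37.8,4],0],
  ],
)

```text
time_s: 3.2
position: [0.4191, -0.0017, 0.2025]
tcp_rot: [[0.973, 0.23, 0.018], [0.23, -0.973, 0.01], [0.02, -0.005, -1.0]]
force: [1.6, 0.2, -0.7]
opening: 0.703
```

>>> send_rows(
  motion=[
    [[0.5,37.8,4],0],
    [[0.5,37.8,4],0],
    [[0.5,37.8,4],0],
    [[0.5,37.8,4],0],
    [[0.5,37.8,4],0],
  ],
)

```text
time_s: 3.62
position: [0.4665, -0.196, 0.1822]
tcp_rot: [[0.974, 0.227, 0.022], [0.227, -0.974, 0.008], [0.024, -0.003, -1.0]]
force: [-0.2, 0.5, 0.2]
opening: 0.7
```

```bash
python3 -c "
from h import *
plan([.5205,-.3465,.12],14.5,10)"
```

```text
t 3.62 pos [ 466.5 -196.   182.2] ang 13.1 tilt [ 0.022  0.008 -1.   ] F [-0.2  0.5  0.2] open 0.7
[[[3.8, 35.2, 13.8], -0.024], [[2.9, 35.3, 13.8], -0.0], [[2.9, 35.3, 13.8], -0.0], [[2.9, 35.3, 13.8], -0.0], [[1.5, 18.2, 7.1], -0.0], [[0.0, 0.0, 0.0], -0.0], [[0.0, 0.0, 0.0], -0.0], [[0.0, 0.0, 0.0], -0.0], [[0.0, 0.0, 0.0], -0.0], [[0.0, 0.0, 0.0], -0.0]] left mm [0. 0. 0.] deg 0.0
```

>>> send_rows(
  motion=[
    [[3.8,35.2,13.8],-0.024],
    [[2.9,35.3,13.8],0],
    [[2.9,35.3,13.8],0],
    [[2.9,35.3,13.8],0],
    [[1.5,18.2,7],0],
  ],
)

```text
time_s: 4.03
position: [0.5239, -0.362, 0.1198]
tcp_rot: [[0.969, 0.245, 0.03], [0.245, -0.969, 0.001], [0.029, 0.007, -1.0]]
force: [1.9, 0.3, -0.2]
opening: 0.7
```

```bash
python3 -c "
from h import *
np.set_printoptions(precision=4,suppress=True)
c=cam('top');cv2.imwrite('pics/t1.png',cv2.resize(c['image'][190:290,310:470],None,fx=5,fy=5,interpolation=cv2.INTER_CUBIC))
s=cam('side');cv2.imwrite('pics/s1.png',cv2.resize(s['image'][80:230,220:400],None,fx=4,fy=4,interpolation=cv2.INTER_CUBIC))
plan([.5205,-.3465,.022],14.5,5)"
```

```text
t 4.13 pos [ 523.5 -361.5  119.6] ang 14.15 tilt [ 0.029  0.002 -1.   ] F [-0.6  0.2  0.5] open 0.695
[[[-0.8, -6.1, 37.5], -0.006], [[-0.8, -6.1, 37.5], -0.0], [[-0.5, -3.6, 22.5], -0.0], [[0.0, 0.0, 0.0], -0.0], [[0.0, 0.0, 0.0], -0.0]] left mm [0. 0. 0.] deg 0.0
```

View pics/t1.png

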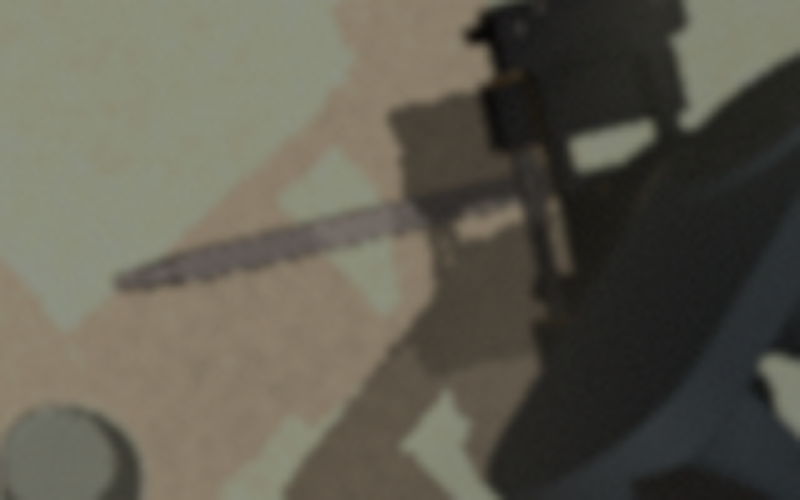

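View pics/s1.png

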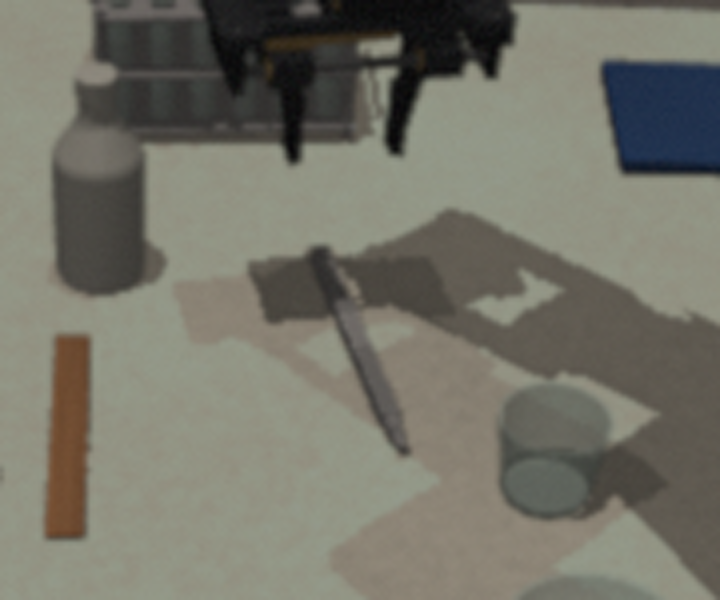

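>>> send_rows(
  motion=[
    [[-0.8,-6,35],-0.006],
    [[-0.8,-6,35],0],
    [[-0.5,-3.5,22],0],
    [[0,0,8],0],
    [[0,0,3],0],
  ],
)

```text
time_s: 4.55
position: [0.5225, -0.3466, 0.017]
tcp_rot: [[0.968, 0.25, 0.034], [0.25, -0.968, -0.002], [0.033, 0.01, -0.999]]
force: [-0.3, -0.9, -0.3]
opening: 0.7
```

```bash
python3 -c "
from h import *
plan([.5205,-.3465,.003],14.5,5)"
```

```text
t 4.55 pos [ 522.5 -346.6   17. ] ang 14.47 tilt [ 0.034 -0.002 -0.999] F [-0.3 -0.9 -0.3] open 0.7
[[[-2.4, -0.8, 13.9], -0.001], [[0.0, 0.0, -0.0], -0.0], [[0.0, 0.0, 0.0], -0.0], [[0.0, 0.0, 0.0], -0.0], [[0.0, 0.0, 0.0], -0.0]] left mm [0. 0. 0.] deg 0.0
```

>>> send_rows(
  motion=[
    [[-1,-0.5,5],0],
    [[-1,0,4],0],
    [[0,0,2],0],
    [[0,0,1],0],
    [[0,0,0],0],
  ],
)

```text
time_s: 4.97
position: [0.5229, -0.3471, 0.0084]
tcp_rot: [[0.967, 0.251, 0.038], [0.251, -0.968, -0.006], [0.036, 0.015, -0.999]]
force: [-0.2, -0.3, -0.7]
opening: 0.702
```

>>> send_rows(
  motion=[
    [[0,0,0],0],
    [[0,0,0],0],
    [[0,0,0],0],
    [[0,0,0],0],
    [[0,0,0],0],
  ],
  gripper=1.0,
)

```text
time_s: 5.38
position: [0.5244, -0.3488, 0.0112]
tcp_rot: [[0.967, 0.251, 0.042], [0.251, -0.968, -0.009], [0.039, 0.02, -0.999]]
force: [0.1, 0.0, -0.6]
opening: 0.408
```

>>> send_rows(
  motion=[
    [[0,0,0],0],
    [[0,0,0],0],
    [[0,0,0],0],
    [[0,0,0],0],
    [[0,0,0],0],
  ],
)

```text
time_s: 5.8
position: [0.524, -0.349, 0.0112]
tcp_rot: [[0.967, 0.251, 0.042], [0.252, -0.968, -0.009], [0.038, 0.02, -0.999]]
force: [-0.6, 0.3, 1.2]
opening: 0.151
```

>>> send_rows(
  motion=[
    [[0,0,0],0],
    [[0,0,0],0],
    [[-1,-1,4],0],
    [[-1,-1,4],0],
    [[-1,0,2],0],
  ],
  gripper=0.6,
)

```text
time_s: 6.22
position: [0.5221, -0.348, 0.0011]
tcp_rot: [[0.967, 0.25, 0.044], [0.251, -0.968, -0.01], [0.04, 0.021, -0.999]]
force: [3.4, 6.5, 21.1]
opening: 0.377
```

>>> send_rows(
  motion=[
    [[-1,-0.5,2],0],
    [[0,-0.5,2],0],
    [[0,0,1],0],
    [[0,0,0],0],
    [[0,0,0],0],
  ],
)

```text
time_s: 6.63
position: [0.523, -0.3476, 0.0019]
tcp_rot: [[0.967, 0.25, 0.049], [0.251, -0.968, -0.013], [0.044, 0.024, -0.999]]
force: [-0.5, 0.1, -1.0]
opening: 0.399
```

```bash
python3 -c "
from h import *
plan([.5205,-.3465,.003],14.5,5)"
```

```text
t 6.63 pos [ 523.  -347.6    1.9] ang 14.54 tilt [ 0.049 -0.013 -0.999] F [-0.5  0.1 -1. ] open 0.399
[[[-2.1, -1.7, -1.2], 0.001], [[0.0, 0.0, 0.0], -0.0], [[0.0, 0.0, 0.0], -0.0], [[0.0, 0.0, 0.0], -0.0], [[0.0, 0.0, 0.0], -0.0]] left mm [0. 0. 0.] deg 0.0
```

>>> send_rows(
  motion=[
    [[0,0,0],0],
    [[0,0,0],0],
    [[0,0,0],0],
    [[0,0,0],0],
    [[0,0,0],0],
  ],
  gripper=1.0,
)

```text
time_s: 7.05
position: [0.5217, -0.3478, 0.0012]
tcp_rot: [[0.967, 0.25, 0.046], [0.251, -0.968, -0.012], [0.042, 0.023, -0.999]]
force: [-0.9, 0.6, 3.6]
opening: 0.156
```

>>> send_rows(
  motion=[
    [[0,0,0],0],
    [[0,0,0],0],
    [[0,0,-8],0],
    [[0,0,-15],0],
    [[0,0,-15],0],
  ],
)

```text
time_s: 7.47
position: [0.5175, -0.3445, 0.0353]
tcp_rot: [[0.967, 0.25, 0.04], [0.25, -0.968, -0.004], [0.037, 0.014, -0.999]]
force: [0.6, 0.4, -3.8]
opening: 0.161
```

>>> send_rows(
  motion=[
    [[0,0,-20],0.05],
    [[0,0,-20],0.1],
    [[0,0,-10],0],
    [[0,0,0],0],
    [[0,0,0],0],
  ],
)

```text
time_s: 7.88
position: [0.5154, -0.3431, 0.0874]
tcp_rot: [[0.994, 0.101, 0.04], [0.101, -0.995, -0.003], [0.039, 0.007, -0.999]]
force: [0.1, 0.9, -3.5]
opening: 0.157
```

```bash
python3 -c "
from h import *
np.set_printoptions(precision=4,suppress=True)
c=cam('top');cv2.imwrite('pics/t2.png',cv2.resize(c['image'][170:270,310:470],None,fx=5,fy=5,interpolation=cv2.INTER_CUBIC))
s=cam('side');cv2.imwrite('pics/s2.png',cv2.resize(s['image'][60:210,220:400],None,fx=4,fy=4,interpolation=cv2.INTER_CUBIC))
for t in ['bar_tip','bar_heel','bar_mid']:
  a=place_of('side',t);b=place_of('top',t);print(t,a[:2],b[:2]); 
  if a and b: print(tri(s,a[0]['xy'],c,b[0]['xy']))
plan([.626,-.0465,.11],6,5)"
```

```text
bar_tip [{'xy': [316.0, 166.7], 'p': 0.49}] [{'xy': [333.6, 238.2], 'p': 0.72}]
(array([ 0.5002, -0.1822,  0.0952]), np.float64(0.005370482233094564))
bar_heel [{'xy': [306.4, 114.3], 'p': 0.66}, {'xy': [236.5, 186.1], 'p': 0.15}] []
bar_mid [{'xy': [310.0, 139.5], 'p': 0.66}, {'xy': [352.9, 200.8], 'p': 0.35}] [{'xy': [388.6, 232.9], 'p': 0.9}]
(array([ 0.5136, -0.308 ,  0.0867]), np.float64(0.007861839842670162))
t 8.28 pos [ 515.1 -343.    86.6] ang 5.7 tilt [ 0.038 -0.002 -0.999] F [ 0.6  0.3 -2.9] open 0.157
[[[16.8, -34.0, -2.4], -0.005], [[17.0, -33.9, -2.4], -0.0], [[17.0, -33.9, -2.4], -0.0], [[17.0, -33.9, -2.4], -0.0], [[17.0, -33.9, -2.4], -0.0]] left mm [ 44.5 119.    9.4] deg 0.0
```

View pics/t2.png

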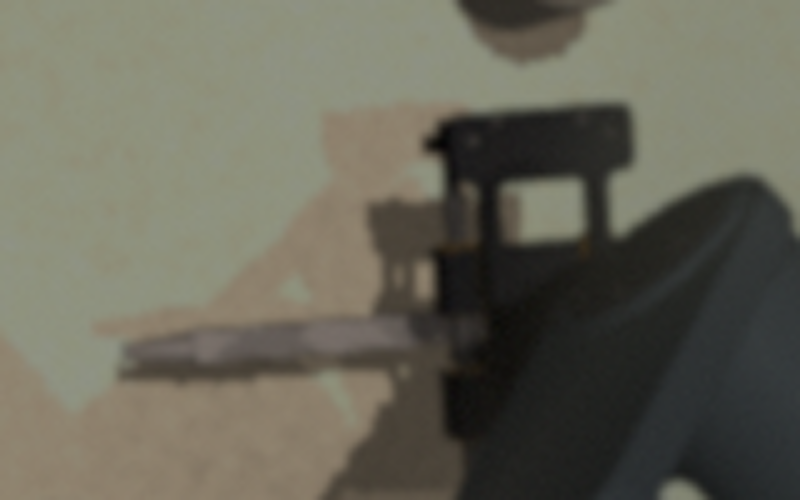

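View pics/s2.png

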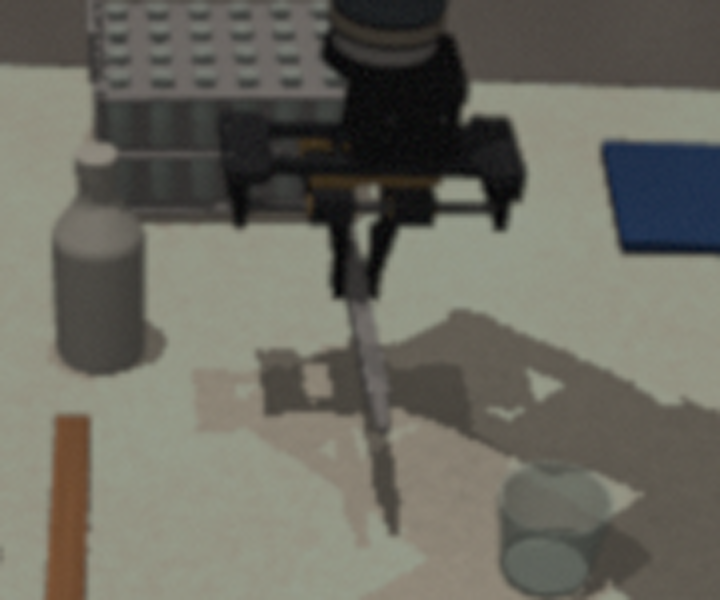

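>>> send_rows(
  motion=[
    [[12,-28,0],0],
    [[12,-28,0],0],
    [[12,-28,0],0],
    [[12,-28,0],0],
    [[12,-28,0],0],
  ],
)

```text
time_s: 8.7
position: [0.5622, -0.2026, 0.0862]
tcp_rot: [[0.995, 0.088, 0.041], [0.088, -0.996, -0.008], [0.04, 0.011, -0.999]]
force: [-0.4, -0.9, -3.1]
opening: 0.158
```

```bash
python3 -c "
from h import *
plan([.629,-.0635,.085],6,7,mm=30)"
```

```text
t 8.7 pos [ 562.2 -202.6   86.2] ang 5.07 tilt [ 0.041 -0.008 -0.999] F [-0.4 -0.9 -3.1] open 0.158
[[[15.3, -25.8, 0.6], -0.016], [[15.7, -25.5, 0.6], -0.0], [[15.7, -25.5, 0.6], -0.0], [[15.7, -25.5, 0.6], -0.0], [[15.7, -25.5, 0.6], -0.0], [[2.3, -3.7, 0.1], -0.0], [[0.0, 0.0, 0.0], -0.0]] left mm [0. 0. 0.] deg 0.0
```

>>> send_rows(
  motion=[
    [[15.5,-25.5,0],-0.016],
    [[15.5,-25.5,0],0],
    [[15.5,-25.5,0],0],
    [[12,-20,0],0],
    [[8,-10,0],0],
  ],
)

```text
time_s: 9.12
position: [0.6181, -0.0799, 0.0859]
tcp_rot: [[0.994, 0.108, 0.036], [0.108, -0.994, -0.005], [0.035, 0.008, -0.999]]
force: [0.2, -1.1, -3.2]
opening: 0.158
```

>>> send_rows(
  motion=[
    [[0,-6,0],0],
    [[0,-4,0],0],
    [[0,0,0],0],
    [[0,0,0],0],
    [[0,0,0],0],
  ],
)

```text
time_s: 9.53
position: [0.6164, -0.0692, 0.0848]
tcp_rot: [[0.993, 0.111, 0.034], [0.111, -0.994, -0.005], [0.033, 0.009, -0.999]]
force: [0.4, -0.1, -1.9]
opening: 0.157
```

```bash
cat > look.py <<'E'
from h import *
import sys
np.set_printoptions(precision=4,suppress=True)
k=sys.argv[1]
c=cam('top');cv2.imwrite(f'pics/t{k}.png',np.clip(1.5*cv2.resize(c['image'][140:240,165:325],None,fx=5,fy=5,interpolation=cv2.INTER_CUBIC).astype(float),0,255).astype(np.uint8))
s=cam('side');cv2.imwrite(f'pics/s{k}.png',np.clip(1.5*cv2.resize(s['image'][180:300,190:330],None,fx=5,fy=5,interpolation=cv2.INTER_CUBIC).astype(float),0,255).astype(np.uint8))
for t in ['bar_tip','bar_mid','eye','fulcrum_top']:
  a=place_of('side',t);b=place_of('top',t);print(t,[(x['xy'],x['p']) for x in a[:2]],[(x['xy'],x['p']) for x in b[:2]]); 
  if a and b: print(*tri(s,a[0]['xy'],c,b[0]['xy']))
plan([.629,-.0635,.085],6,5)
E
python3 look.py 3
```

```text
bar_tip [([270.1, 249.1], 0.65)] [([211.7, 193.0], 0.5)]
[0.5974 0.0937 0.0942] 0.0006382510873429478
bar_mid [([266.2, 211.7], 0.61)] []
eye [([260.0, 269.0], 0.98)] [([200.8, 187.3], 0.81), ([320.0, 131.8], 0.74)]
[0.614  0.1228 0.0652] 0.003939802293398375
fulcrum_top [([255.6, 249.9], 0.78)] [([228.0, 179.8], 0.71)]
[0.6304 0.0614 0.0552] 0.00300466237685496
t 10.03 pos [617.  -68.2  85. ] ang 6.45 tilt [ 0.035 -0.005 -0.999] F [ 0.5  0.2 -2.5] open 0.155
[[[12.5, -3.4, 0.4], 0.008], [[0.0, 0.0, 0.0], -0.0], [[0.0, 0.0, 0.0], -0.0], [[0.0, 0.0, 0.0], -0.0], [[0.0, 0.0, 0.0], -0.0]] left mm [0. 0. 0.] deg 0.0
```

View pics/t3.png

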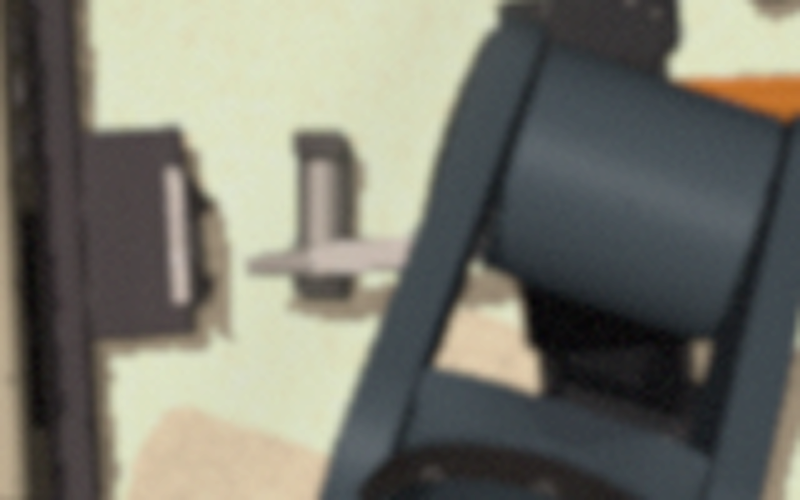

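View pics/s3.png

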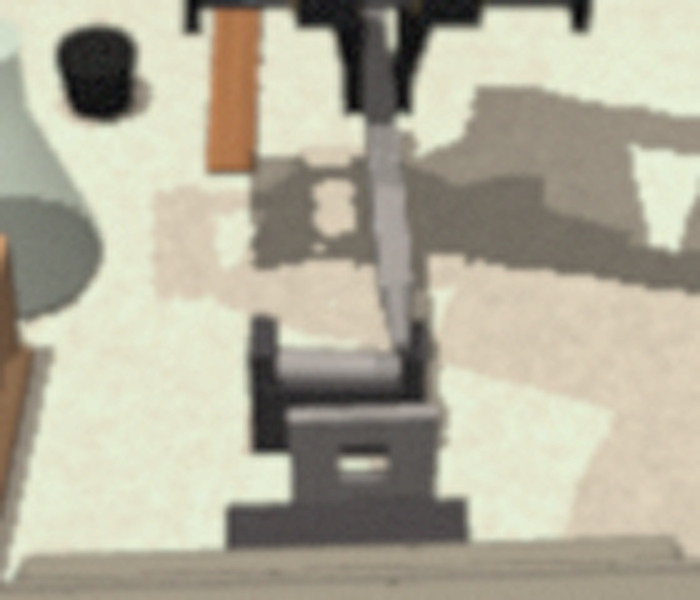

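>>> send_rows(
  motion=[
    [[9,2,0],0],
    [[7,0,0],0],
    [[3,0,0],0],
    [[0,0,0],0],
    [[0,0,0],0],
  ],
)

```text
time_s: 10.45
position: [0.6392, -0.068, 0.0858]
tcp_rot: [[0.993, 0.112, 0.036], [0.113, -0.994, -0.005], [0.035, 0.009, -0.999]]
force: [-0.9, 0.1, -3.2]
opening: 0.161
```

```bash
sed -i 's/^plan.*/plan([.6335,-.068,.060],6,5)/' look.py; python3 look.py 4
```

```text
bar_tip [([259.3, 249.2], 0.97)] [([212.7, 180.6], 0.51)]
[0.6225 0.0926 0.0918] 0.006809692566373139
bar_mid [([255.1, 211.8], 0.65)] [([409.3, 162.9], 0.24)]
[ 0.7029 -0.4859 -0.3381] 0.06955005564670937
eye [([260.3, 269.2], 0.75)] [([201.6, 186.8], 0.92)]
[0.6145 0.1214 0.063 ] 0.0020497948706797654
fulcrum_top [([255.8, 248.7], 0.89)] [([226.3, 179.2], 0.75), ([136.7, 191.4], 0.44)]
[0.6304 0.0648 0.0627] 0.004316298586089977
t 10.95 pos [638.5 -68.1  85.9] ang 6.45 tilt [ 0.036 -0.005 -0.999] F [-0.3  0.2 -2.4] open 0.157
[[[-5.9, -0.9, 25.7], 0.008], [[0.0, 0.0, 0.0], -0.0], [[0.0, 0.0, 0.0], -0.0], [[0.0, 0.0, 0.0], -0.0], [[0.0, 0.0, 0.0], -0.0]] left mm [0. 0. 0.] deg 0.0
```

View pics/s4.png

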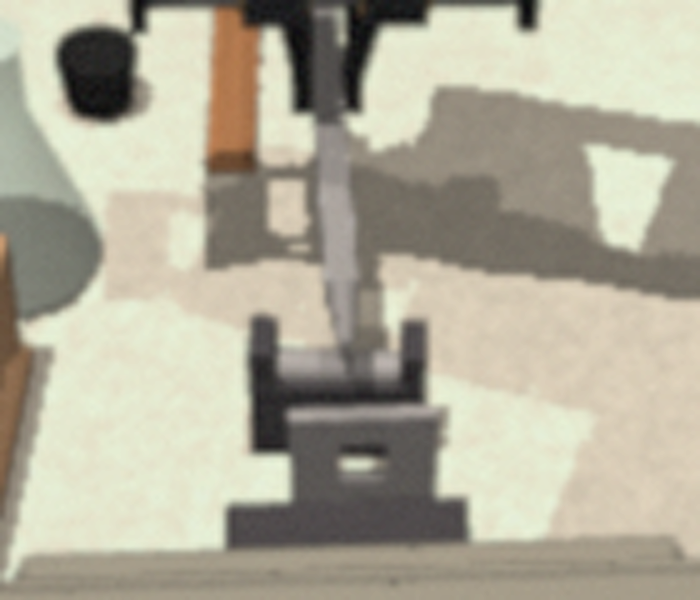

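>>> send_rows(
  motion=[
    [[-2,0,6],0],
    [[-2,0,8],0],
    [[0,0,6],0],
    [[0,0,3],0],
    [[0,0,0],0],
  ],
)

```text
time_s: 11.37
position: [0.6346, -0.0688, 0.0601]
tcp_rot: [[0.993, 0.112, 0.035], [0.112, -0.994, -0.005], [0.034, 0.009, -0.999]]
force: [-0.1, -0.3, -3.1]
opening: 0.158
```

>>> send_rows(
  motion=[
    [[0,0,0],0],
    [[0,0,0],0],
    [[0,0,0],0],
    [[0,0,0],0],
    [[0,0,0],0],
  ],
)

```text
time_s: 11.78
position: [0.6346, -0.0687, 0.0594]
tcp_rot: [[0.993, 0.112, 0.034], [0.112, -0.994, -0.005], [0.034, 0.009, -0.999]]
force: [-0.3, 0.9, -2.2]
opening: 0.156
```

```bash
sed -i 's/^plan.*/plan([.634,-.068,.056],6,5)/' look.py; python3 look.py 5
```

```text
bar_tip [([353.6, 202.8], 0.66), ([261.2, 258.2], 0.57)] [([213.0, 185.7], 0.53)]
[0.5245 0.0899 0.2447] 0.15980591983418863
bar_mid [([258.4, 221.6], 0.93)] []
eye [([261.5, 269.4], 0.85)] [([201.4, 186.1], 0.97), ([211.5, 117.5], 0.18)]
[0.614  0.1219 0.0633] 0.002011068055957815
fulcrum_top [([257.4, 250.0], 0.6)] [([225.7, 179.5], 0.87)]
[0.6284 0.0664 0.0608] 0.00723795510753482
t 12.28 pos [634.3 -68.7  59.2] ang 6.43 tilt [ 0.034 -0.005 -0.999] F [-0.3  1.1 -3.9] open 0.161
[[[-0.4, -0.8, 3.2], 0.008], [[0.0, 0.0, 0.0], -0.0], [[0.0, 0.0, 0.0], -0.0], [[0.0, 0.0, 0.0], -0.0], [[0.0, 0.0, 0.0], -0.0]] left mm [0. 0. 0.] deg 0.0
```

View pics/s5.png

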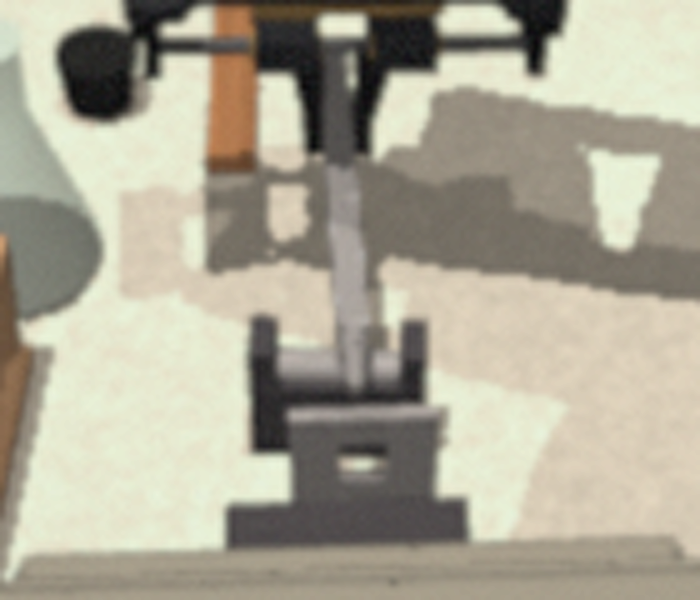

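View pics/t5.png

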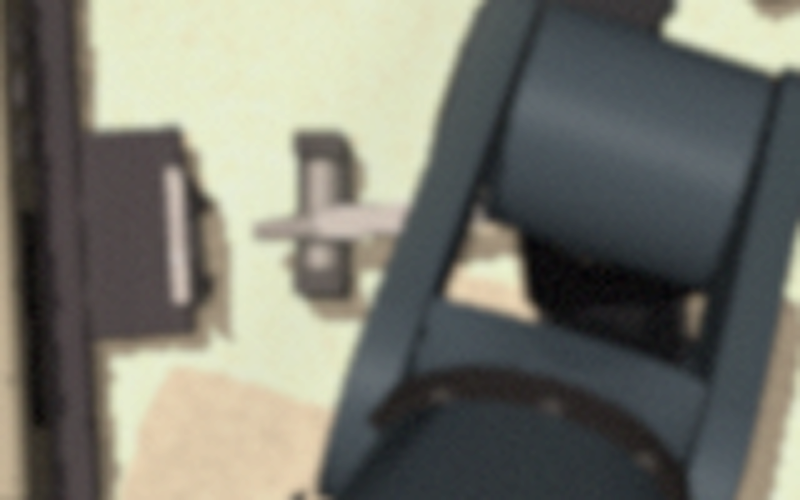

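>>> send_rows(
  motion=[
    [[0,0,2],0],
    [[0,0,2],0],
    [[0,-6,0],0],
    [[0,-6,0],0],
    [[0,-6,0],0],
  ],
)

```text
time_s: 12.7
position: [0.6328, -0.0511, 0.0546]
tcp_rot: [[0.993, 0.11, 0.035], [0.11, -0.994, -0.005], [0.034, 0.009, -0.999]]
force: [0.6, -0.6, -2.5]
opening: 0.157
```

```bash
sed -i 's/^plan.*/plan([.6285,-.020,.056],6,5)/' look.py; python3 look.py 6
```

```text
bar_tip [([262.0, 263.6], 0.82)] [([205.7, 184.2], 0.69)]
[0.6159 0.1113 0.0693] 0.006630767095825301
bar_mid [([258.5, 226.5], 0.73)] [([201.3, 183.3], 0.59)]
[0.6162 0.1062 0.1695] 0.006803502564925481
eye [([260.4, 269.8], 0.71)] [([200.5, 185.6], 0.81)]
[0.6156 0.1238 0.0642] 0.0009293982171534814
fulcrum_top [([255.3, 250.0], 0.65)] [([228.3, 179.9], 0.68)]
[0.6307 0.0608 0.0542] 0.00219696339757029
t 13.2 pos [633.  -51.7  54.8] ang 6.31 tilt [ 0.035 -0.005 -0.999] F [-0.6 -0.3 -2.3] open 0.153
[[[-0.9, -32.0, -1.6], 0.005], [[-0.0, 0.0, 0.0], -0.0], [[0.0, 0.0, 0.0], -0.0], [[0.0, 0.0, 0.0], -0.0], [[0.0, 0.0, 0.0], -0.0]] left mm [0. 0. 0.] deg 0.0
```

View pics/s6.png

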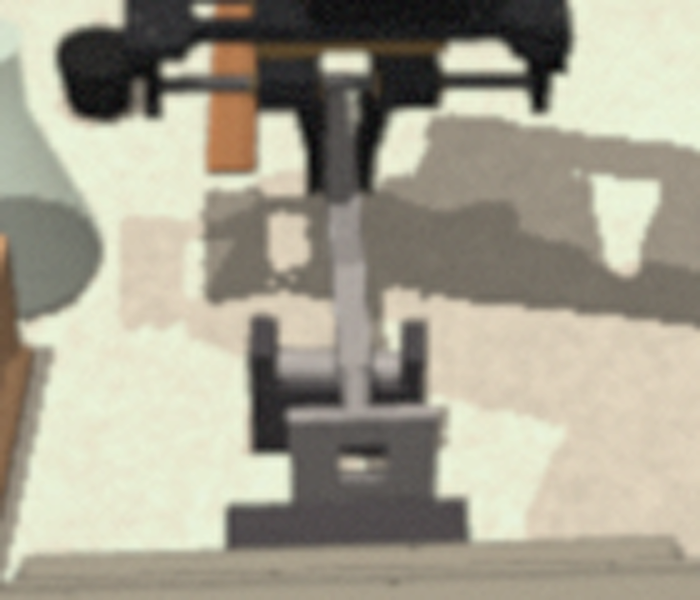

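View pics/t6.png

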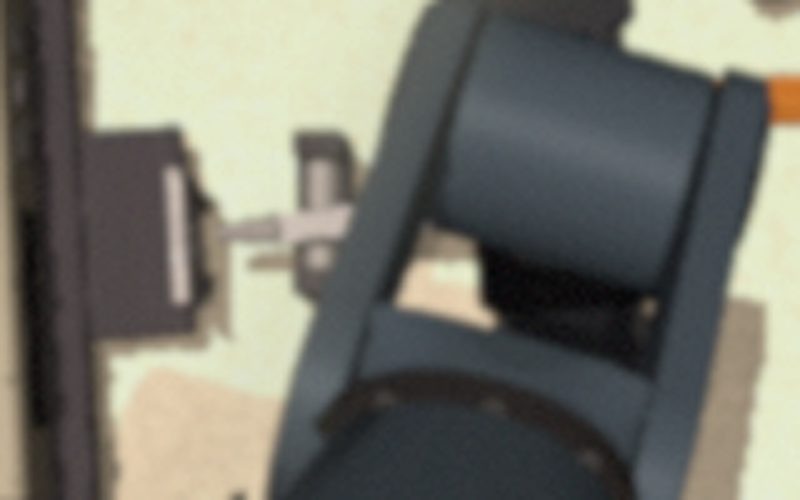

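>>> send_rows(
  motion=[
    [[0,-4,0],0],
    [[0,-4,0],0],
    [[0,-4,0],0],
    [[0,-4,0],0],
    [[0,0,0],0],
  ],
)

```text
time_s: 13.62
position: [0.6315, -0.0353, 0.0549]
tcp_rot: [[0.993, 0.108, 0.036], [0.109, -0.994, -0.006], [0.035, 0.01, -0.999]]
force: [0.3, 0.1, -2.8]
opening: 0.154
```

```bash
python3 look.py 7
```

```text
bar_tip [([261.1, 270.6], 0.58)] [([199.1, 187.1], 0.45)]
[0.613  0.1268 0.0652] 0.0011172631561721887
bar_mid [([259.9, 233.2], 0.86)] [([409.4, 160.5], 0.45)]
[ 0.7091 -0.5234 -0.4713] 0.11219162374236819
eye [([261.4, 267.2], 0.78)] [([202.8, 182.4], 0.87)]
[0.6184 0.1185 0.0667] 0.01002177934129102
fulcrum_top [([258.3, 252.9], 0.71)] [([227.0, 180.4], 0.57), ([407.9, 161.7], 0.21)]
[0.627  0.0643 0.0496] 0.007955920947808153
t 14.12 pos [631.7 -36.5  54.8] ang 6.19 tilt [ 0.036 -0.006 -0.999] F [-0.7 -0.  -2.1] open 0.155
[[[-1.4, -16.7, -1.4], 0.003], [[0.0, 0.0, 0.0], -0.0], [[0.0, 0.0, 0.0], -0.0], [[0.0, 0.0, 0.0], -0.0], [[0.0, 0.0, 0.0], -0.0]] left mm [0. 0. 0.] deg 0.0
```

View pics/s7.png

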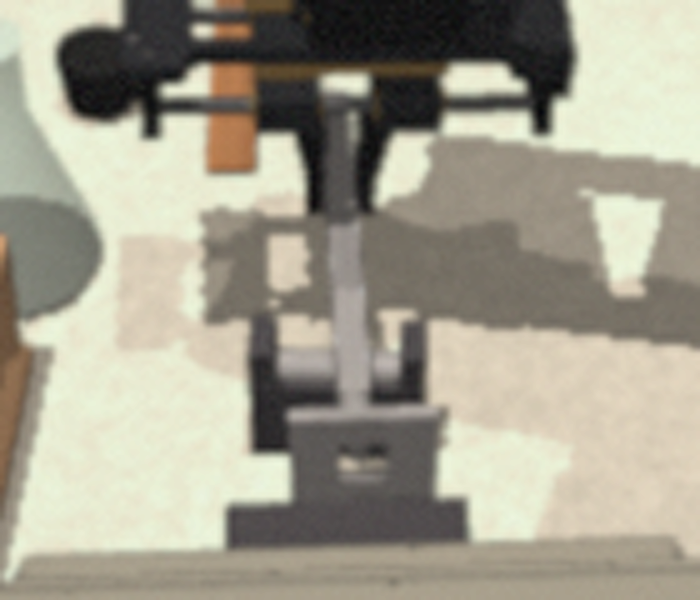

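View pics/t7.png

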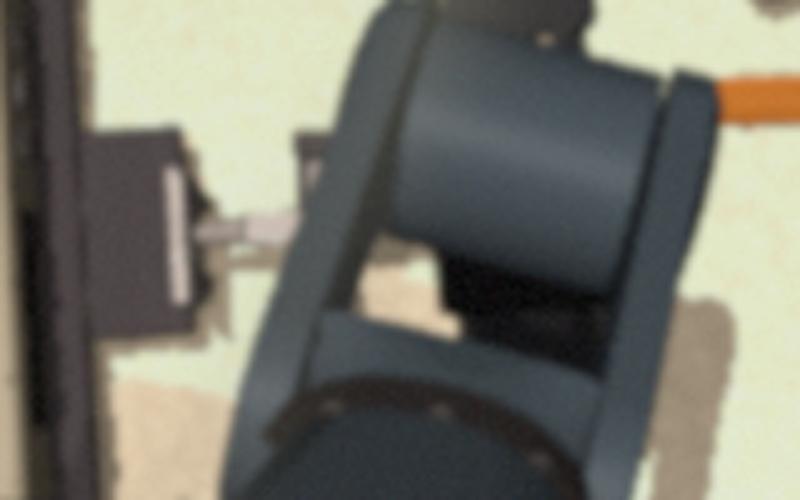

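>>> send_rows(
  motion=[
    [[0,-5,0],0],
    [[0,-5,0],0],
    [[0,-5,0],0],
    [[0,-4,0],0],
    [[0,0,0],0],
  ],
)

```text
time_s: 14.53
position: [0.6301, -0.0166, 0.055]
tcp_rot: [[0.994, 0.107, 0.038], [0.107, -0.994, -0.007], [0.037, 0.011, -0.999]]
force: [0.9, 1.5, -1.3]
opening: 0.161
```

```bash
python3 look.py 8
```

```text
bar_tip [([256.6, 204.0], 0.7), ([259.9, 277.0], 0.61)] [([192.8, 187.8], 0.43)]
[0.6105 0.113  0.233 ] 0.023907590839796447
bar_mid [([256.6, 237.6], 0.84)] []
eye [([257.8, 269.6], 0.57)] [([200.6, 183.9], 0.82), ([273.6, 119.8], 0.69)]
[0.6202 0.1237 0.0643] 0.0004100830599954165
fulcrum_top [([255.2, 249.1], 0.83)] [([226.9, 180.2], 0.44)]
[0.6301 0.0635 0.0598] 0.000906975758096098
t 15.03 pos [630.3 -17.9  54.9] ang 6.07 tilt [ 0.038 -0.007 -0.999] F [-0.9  0.6 -2.1] open 0.157
[[[-2.0, 1.9, -1.1], 0.001], [[0.0, 0.0, 0.0], -0.0], [[0.0, 0.0, 0.0], -0.0], [[0.0, 0.0, 0.0], -0.0], [[0.0, 0.0, 0.0], -0.0]] left mm [0. 0. 0.] deg 0.0
```

View pics/s8.png

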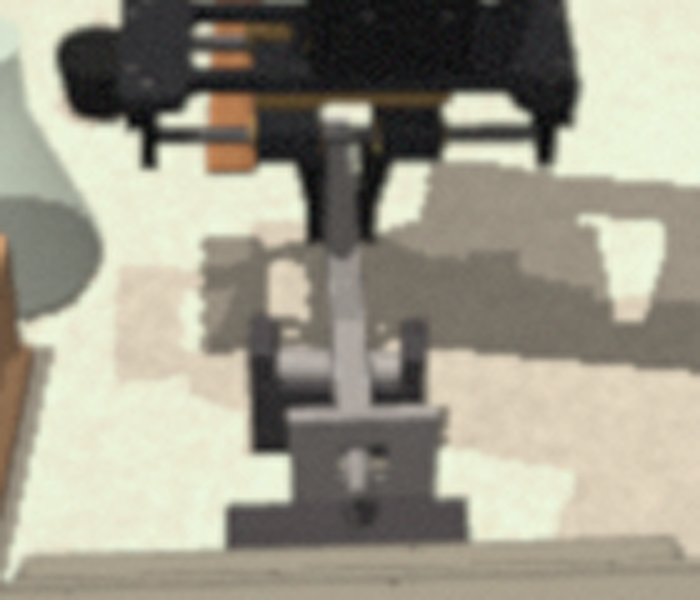

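View pics/t8.png

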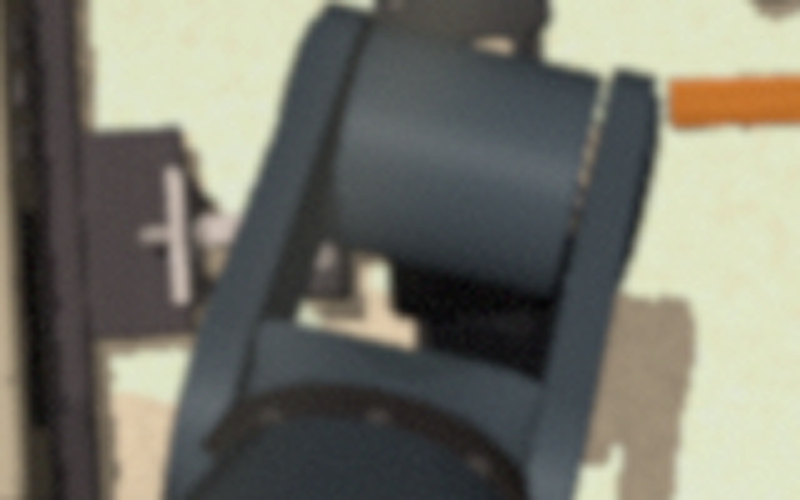

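>>> send_rows(
  motion=[
    [[-1,-4,0],0],
    [[0,-4,0],0],
    [[0,-1,2],0],
    [[0,0,2],0],
    [[0,0,3],0],
  ],
)

```text
time_s: 15.45
position: [0.6298, -0.0102, 0.0498]
tcp_rot: [[0.993, 0.106, 0.041], [0.107, -0.994, -0.01], [0.04, 0.015, -0.999]]
force: [-3.8, -0.6, 16.0]
opening: 0.159
```

>>> send_rows(
  motion=[
    [[0,0,3],0],
    [[0,0,3],0],
    [[0,0,3],0],
    [[0,0,3],0],
    [[0,0,3],0],
  ],
)

```text
time_s: 15.87
position: [0.6302, -0.01, 0.0488]
tcp_rot: [[0.993, 0.11, 0.042], [0.111, -0.994, -0.012], [0.041, 0.016, -0.999]]
force: [-5.5, -0.1, 17.6]
opening: 0.153
```

```bash
python3 look.py 9
```

```text
bar_tip [([263.1, 278.2], 0.65)] [([190.7, 188.0], 0.42)]
[0.6092 0.1461 0.0651] 0.0013938976701889916
bar_mid [([257.5, 241.4], 0.61)] []
eye [([259.4, 269.0], 0.61), ([236.7, 187.6], 0.34)] [([201.5, 184.3], 0.71)]
[0.6182 0.1216 0.064 ] 0.001859056610197915
fulcrum_top [([259.6, 252.4], 0.77)] [([227.0, 180.7], 0.57)]
[0.6252 0.0642 0.0513] 0.009871075133175538
t 16.37 pos [630.2  -9.9  48.8] ang 6.36 tilt [ 0.042 -0.012 -0.999] F [-6.4 -0.3 17.6] open 0.157
[[[-2.5, 9.9, -7.2], 0.006], [[0.0, 0.0, 0.0], -0.0], [[0.0, 0.0, 0.0], -0.0], [[0.0, 0.0, 0.0], -0.0], [[0.0, 0.0, 0.0], -0.0]] left mm [0. 0. 0.] deg 0.0
```

View pics/s9.png

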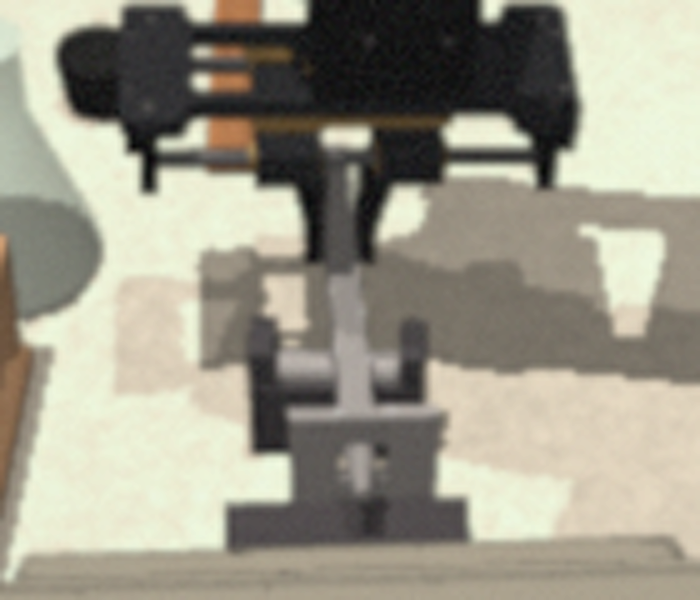

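View pics/t9.png

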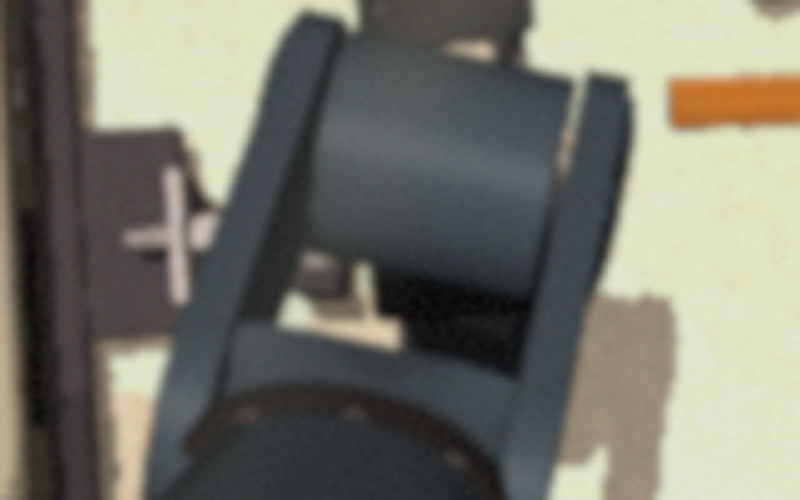

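>>> send_rows(
  motion=[
    [[0,0,5],0],
    [[0,0,5],0],
    [[0,0,5],0],
    [[0,0,5],0],
    [[0,0,5],0],
  ],
)

```text
time_s: 16.78
position: [0.6312, -0.0088, 0.0425]
tcp_rot: [[0.992, 0.115, 0.046], [0.115, -0.993, -0.012], [0.044, 0.017, -0.999]]
force: [-7.3, 1.7, 25.1]
opening: 0.157
```

```bash
python3 look.py 10
```

```text
bar_tip [([264.4, 274.7], 0.67)] [([187.3, 187.9], 0.49), ([319.1, 281.6], 0.36)]
[0.6072 0.1509 0.0819] 0.0030231902378716436
bar_mid [([259.2, 240.6], 0.82), ([261.7, 267.3], 0.15)] [([188.1, 186.7], 0.23)]
[0.6112 0.135  0.1606] 0.010901831703448557
eye [([261.1, 268.8], 0.8)] [([201.3, 184.7], 0.86)]
[0.616  0.1219 0.0653] 0.004291444906989969
fulcrum_top [([253.6, 252.2], 0.64)] [([225.5, 182.7], 0.45)]
[0.629  0.0672 0.0536] 0.007687642373090966
t 17.28 pos [631.2  -8.7  42.4] ang 6.63 tilt [ 0.046 -0.012 -0.999] F [-7.4  0.9 22.1] open 0.154
[[[-3.4, 11.1, -13.6], 0.011], [[0.0, 0.0, 0.0], -0.0], [[0.0, 0.0, 0.0], -0.0], [[0.0, 0.0, 0.0], -0.0], [[0.0, 0.0, 0.0], -0.0]] left mm [0. 0. 0.] deg 0.0
```

View pics/s10.png

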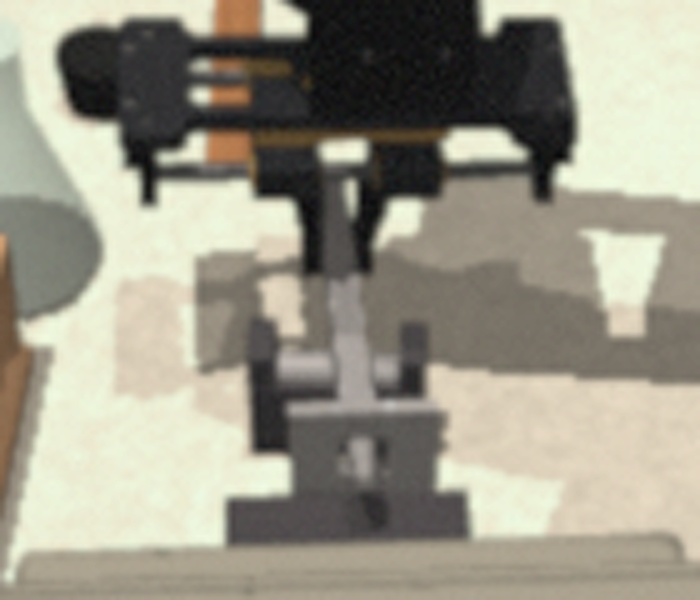

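>>> send_rows(
  motion=[
    [[-0.7,-0.2,6],0],
    [[-0.7,-0.2,6],0],
    [[-0.7,-0.2,6],0],
    [[-0.7,-0.2,6],0],
    [[-0.7,-0.2,6],0],
  ],
)

```text
time_s: 17.7
position: [0.6318, -0.0045, 0.0349]
tcp_rot: [[0.991, 0.118, 0.058], [0.119, -0.993, -0.01], [0.056, 0.016, -0.998]]
force: [-7.7, 1.9, 25.9]
opening: 0.157
```

>>> send_rows(
  motion=[
    [[-0.5,-0.2,6],0],
    [[-0.5,-0.2,6],0],
    [[-0.5,-0.2,6],0],
    [[-0.5,-0.2,5],0],
    [[-0.5,-0.2,5],0],
  ],
)

```text
time_s: 18.12
position: [0.6325, 0.0006, 0.0294]
tcp_rot: [[0.99, 0.122, 0.067], [0.123, -0.992, -0.007], [0.066, 0.015, -0.998]]
force: [-7.5, 0.6, 25.1]
opening: 0.16
```

```bash
python3 look.py 11
```

```text
bar_tip [([265.4, 271.5], 0.49)] [([184.4, 187.5], 0.41)]
[0.606  0.1548 0.0963] 0.004825711272516154
bar_mid [([258.5, 245.3], 0.59)] []
eye [([260.9, 263.1], 0.86)] []
fulcrum_top [([255.0, 253.5], 0.7)] [([225.2, 182.5], 0.55)]
[0.6278 0.0682 0.0509] 0.00399501140426505
t 18.62 pos [632.4   0.8  29.2] ang 7.05 tilt [ 0.067 -0.007 -0.998] F [-6.7  1.8 23.7] open 0.157
[[[-4.7, 20.5, -26.8], 0.018], [[0.0, 0.0, 0.0], -0.0], [[0.0, 0.0, 0.0], -0.0], [[0.0, 0.0, 0.0], -0.0], [[0.0, 0.0, 0.0], -0.0]] left mm [0. 0. 0.] deg 0.0
```

View pics/s11.png

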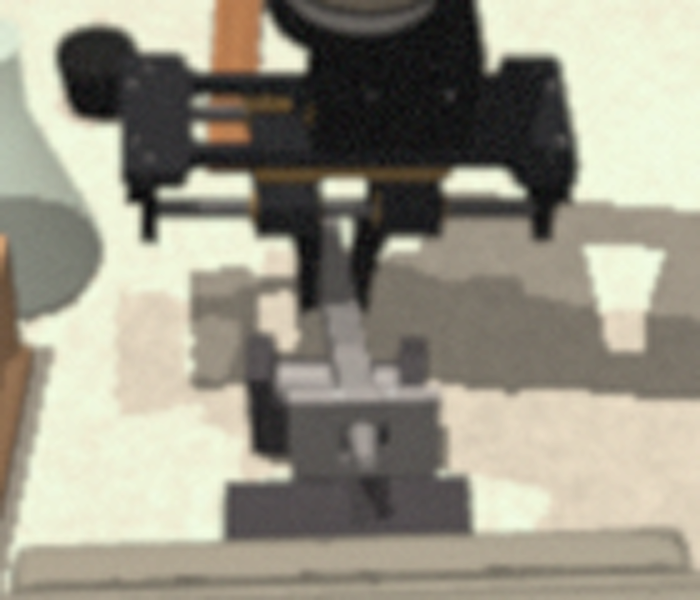

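View pics/t11.png

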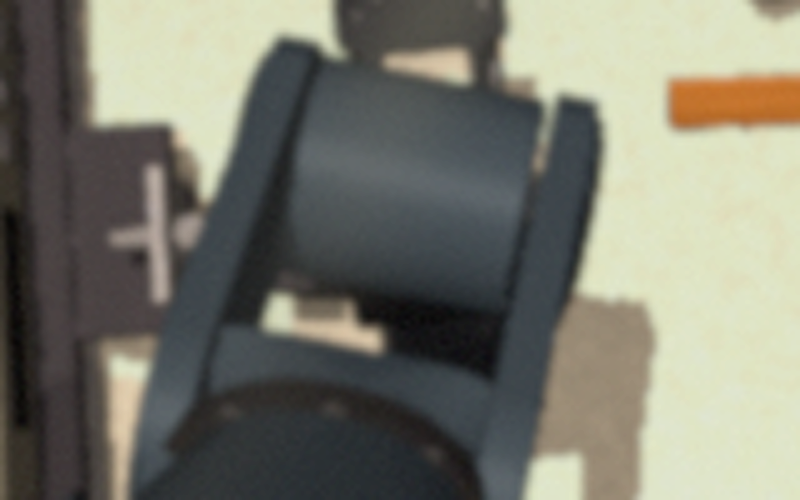

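>>> send_rows(
  motion=[
    [[-1,0.7,6],0],
    [[-1,0.7,6],0],
    [[-1,0.7,6],0],
    [[-1,0.7,6],0],
    [[-1,0.7,6],0],
  ],
)

```text
time_s: 19.03
position: [0.633, 0.0053, 0.0239]
tcp_rot: [[0.989, 0.121, 0.08], [0.122, -0.993, 0.003], [0.08, 0.007, -0.997]]
force: [-8.3, 6.0, 30.2]
opening: 0.161
```

>>> send_rows(
  motion=[
    [[-0.5,0.5,5],0],
    [[-0.5,0.5,5],0],
    [[-0.5,0.5,5],0],
    [[-0.5,0.5,5],0],
    [[-0.5,0.5,5],0],
  ],
)

```text
time_s: 19.45
position: [0.6343, 0.0085, 0.0213]
tcp_rot: [[0.988, 0.126, 0.09], [0.125, -0.992, 0.007], [0.09, 0.004, -0.996]]
force: [-10.2, -0.3, 33.8]
opening: 0.159
```

```bash
python3 look.py 12
```

```text
bar_tip [] [([185.2, 187.4], 0.61), ([340.0, 158.6], 0.3)]
bar_mid [([257.8, 248.4], 0.69), ([238.1, 188.2], 0.18)] []
eye [([260.8, 265.3], 0.69), ([263.1, 267.7], 0.16)] [([194.9, 185.5], 0.94)]
[0.614  0.1328 0.0883] 0.00032873120949926507
fulcrum_top [([258.1, 255.7], 0.52)] []
t 19.95 pos [634.3   8.5  21.3] ang 7.21 tilt [ 0.09   0.007 -0.996] F [-9.4  1.3 30.5] open 0.159
[[[-5.2, 23.2, -29.6], 0.021], [[-0.9, 4.5, -5.7], -0.0], [[0.0, 0.0, 0.0], -0.0], [[0.0, 0.0, 0.0], -0.0], [[0.0, 0.0, 0.0], -0.0]] left mm [0. 0. 0.] deg 0.0
```

View pics/s12.png

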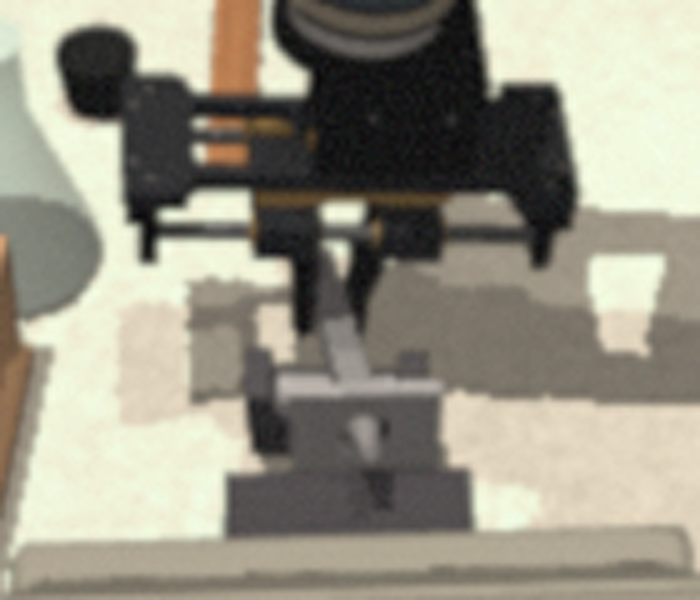

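View pics/t12.png

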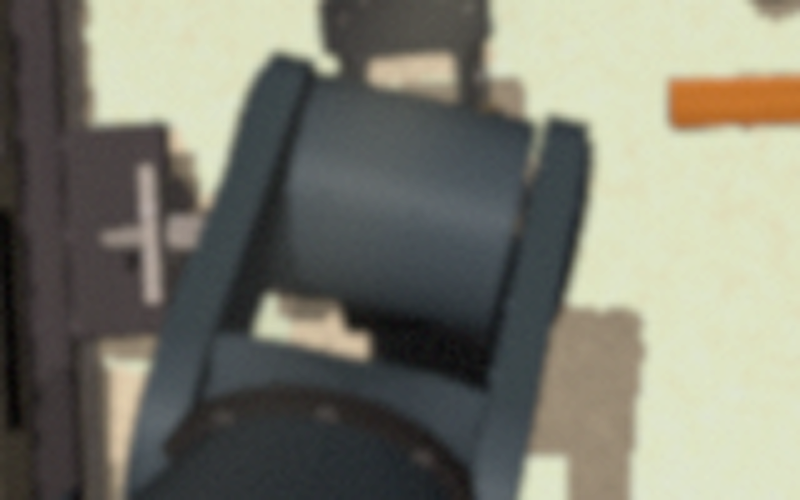

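```bash
python3 - <<'E'
from h import *
np.set_printoptions(precision=4,suppress=True)
s=cam("side");t=cam("top")
cv2.imwrite("pics/full12.png",s["image"])
print(tri(s,(263,263),t,(200.3,186.9)))
print(tri(s,(261.5,256.6),t,(194.5,187)))
r=bot.read_state();print(r["time_s"],r["position"],r["force"])
E
```

```text
(array([0.6109, 0.1214, 0.0825]), np.float64(0.00166010419704763))
(array([0.6108, 0.1299, 0.1107]), np.float64(0.0034955820971851))
20.05 [0.6343 0.0085 0.0213] [-8.4401  1.3589 29.5154]
```

View pics/full12.png

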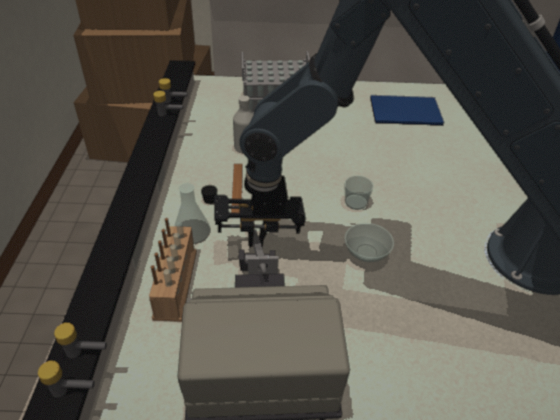

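>>> send_rows(
  motion=[
    [[-0.5,0.5,5],0],
    [[-0.5,0.5,5],0],
    [[-0.5,0.5,5],0],
    [[-0.5,0.5,5],0],
    [[-0.5,0.5,5],0],
  ],
)

```text
time_s: 20.47
position: [0.6345, 0.0085, 0.0213]
tcp_rot: [[0.987, 0.129, 0.097], [0.129, -0.992, 0.008], [0.098, 0.004, -0.995]]
force: [-9.2, 1.2, 31.0]
opening: 0.154
```

>>> send_rows(
  motion=[
    [[-0.5,0,3],0],
    [[-0.5,0,2],0],
    [[-0.5,0,2],0],
    [[-0.5,0,1],0],
    [[-0.5,0,1],0],
  ],
)

```text
time_s: 20.88
position: [0.6353, 0.0061, 0.0246]
tcp_rot: [[0.985, 0.135, 0.108], [0.135, -0.991, 0.003], [0.107, 0.012, -0.994]]
force: [-2.8, -2.1, 8.7]
opening: 0.153
```

>>> send_rows(
  motion=[
    [[0,0,0],0],
    [[0,0,0],0],
    [[0,0,0],0],
    [[0,0,-1],0],
    [[0,0,-1],0],
  ],
)

```text
time_s: 21.3
position: [0.6356, 0.0007, 0.0322]
tcp_rot: [[0.984, 0.142, 0.111], [0.144, -0.99, -0.007], [0.109, 0.023, -0.994]]
force: [-2.7, -2.3, -0.7]
opening: 0.157
```

```bash
python3 look.py 13
```

```text
bar_tip [([172.2, 286.2], 0.39)] [([184.3, 190.4], 0.38)]
[0.6907 0.1772 0.0815] 0.17904780887134172
bar_mid [([258.8, 244.4], 0.77)] []
eye [([259.4, 267.4], 0.82)] [([196.9, 183.9], 0.86)]
[0.6177 0.1299 0.0786] 0.0018753636403760435
fulcrum_top [([256.7, 258.4], 0.7)] []
t 21.8 pos [635.7   1.2  31.6] ang 8.29 tilt [ 0.111 -0.006 -0.994] F [-2.8 -4.7  5.3] open 0.159
[[[-7.5, 20.5, -24.9], 0.04], [[0.0, 0.0, 0.0], -0.0], [[0.0, 0.0, 0.0], -0.0], [[0.0, 0.0, 0.0], -0.0], [[0.0, 0.0, 0.0], -0.0]] left mm [0. 0. 0.] deg 0.0
```

View pics/s13.png

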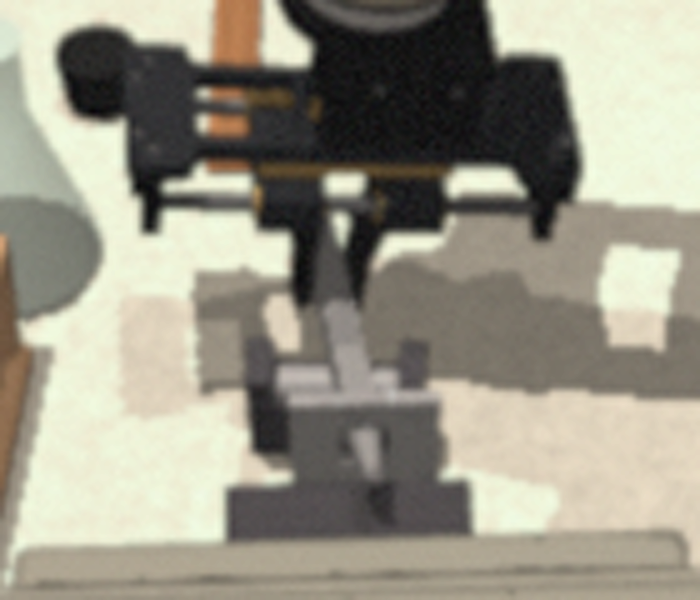

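View pics/t13.png

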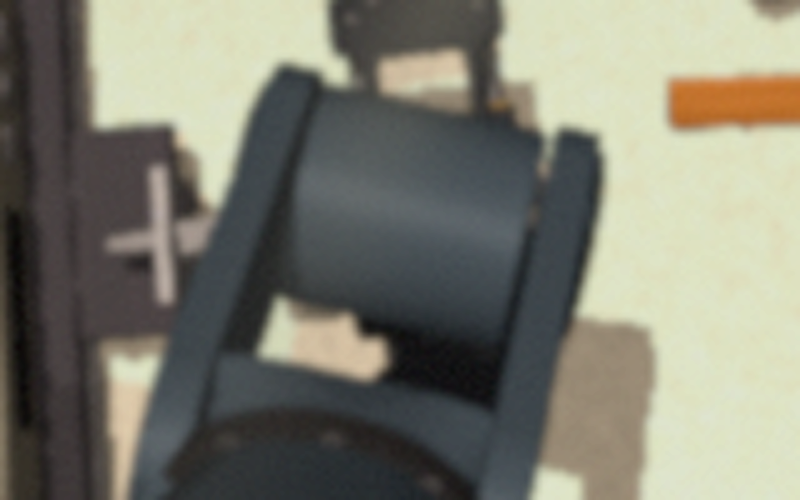

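>>> send_rows(
  motion=[
    [[-0.5,0,-1.5],0],
    [[-0.5,0,-1.5],0],
    [[0,0,-1.5],0],
    [[0,0,-1.5],0],
    [[0,0,-1],0],
  ],
)

```text
time_s: 22.22
position: [0.6335, 0.0023, 0.0354]
tcp_rot: [[0.984, 0.14, 0.109], [0.141, -0.99, -0.004], [0.107, 0.02, -0.994]]
force: [0.6, -1.2, -4.0]
opening: 0.155
```

```bash
python3 look.py 14
```

```text
bar_tip [([265.6, 275.0], 0.84)] [([181.6, 186.7], 0.5), ([250.8, 281.4], 0.16)]
[0.6066 0.1616 0.0942] 0.007365133265015622
bar_mid [([257.3, 245.3], 0.73)] []
eye [([261.7, 266.5], 0.6)] [([195.8, 185.4], 0.62)]
[0.6134 0.1316 0.0836] 0.002694956205107095
fulcrum_top [([256.9, 255.2], 0.6), ([209.3, 197.8], 0.2)] []
t 22.72 pos [633.6   2.1  35.9] ang 8.18 tilt [ 0.11  -0.004 -0.994] F [ 0.3 -0.3 -3.5] open 0.157
[[[-6.0, 21.6, -20.4], 0.038], [[0.0, 0.0, 0.0], -0.0], [[0.0, 0.0, 0.0], -0.0], [[0.0, 0.0, 0.0], -0.0], [[0.0, 0.0, 0.0], -0.0]] left mm [0. 0. 0.] deg 0.0
```

View pics/s14.png

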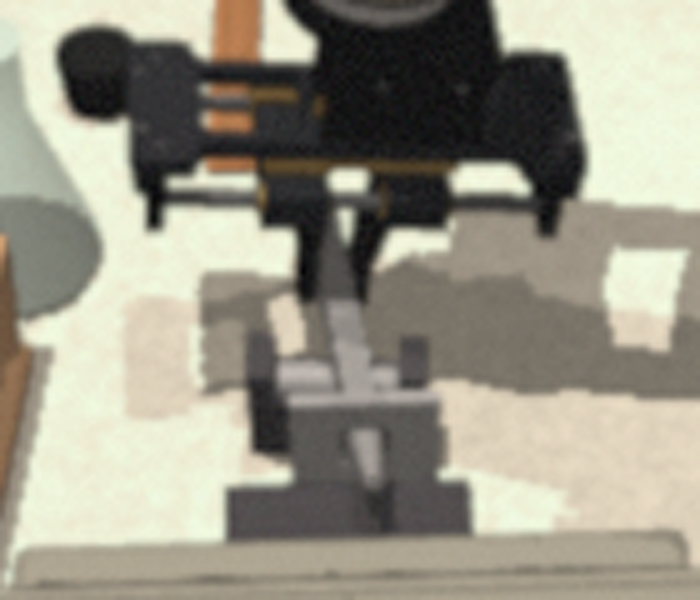

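View pics/t14.png

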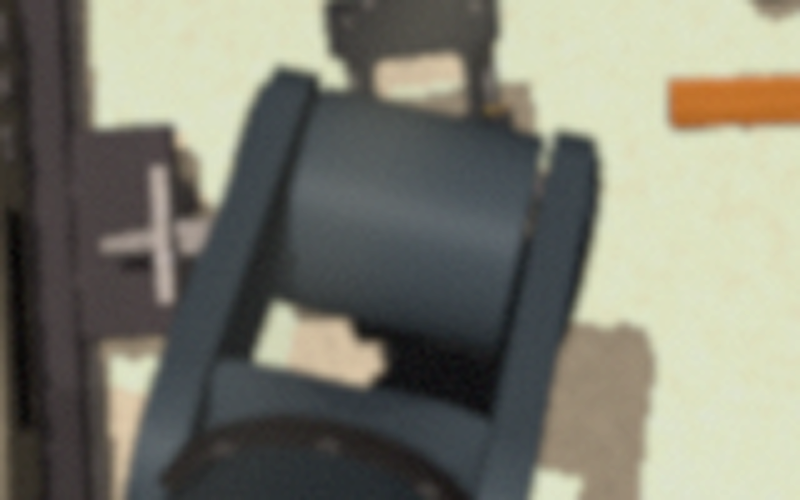

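>>> send_rows(
  motion=[
    [[0,5,1],0],
    [[0,6,1.5],0],
    [[0,6,1.5],0],
    [[0,6,1.5],0],
    [[0,6,1.5],0],
  ],
)

```text
time_s: 23.13
position: [0.636, -0.0195, 0.0333]
tcp_rot: [[0.985, 0.138, 0.105], [0.138, -0.99, 0.009], [0.105, 0.006, -0.994]]
force: [-5.9, 10.2, 15.4]
opening: 0.157
```

```bash
python3 look.py 15
```

```text
bar_tip [([266.2, 266.1], 0.57), ([260.8, 265.3], 0.34)] [([191.8, 185.7], 0.69)]
[0.6079 0.1389 0.0942] 0.010241529193057188
bar_mid [([256.8, 236.7], 0.83), ([255.8, 210.3], 0.17)] []
eye [([261.9, 263.5], 0.92)] [([198.7, 183.4], 0.66)]
[0.6157 0.1249 0.0852] 0.007310359208174053
fulcrum_top [([257.4, 247.6], 0.74)] [([135.3, 192.1], 0.57)]
[0.6008 0.2227 0.2353] 0.026891771365519578
t 23.63 pos [636.4 -21.9  33.7] ang 8.1 tilt [ 0.106  0.005 -0.994] F [-4.4  2.7 11.3] open 0.16
[[[-5.2, -2.7, -23.0], 0.037], [[0.0, 0.0, 0.0], -0.0], [[0.0, 0.0, 0.0], -0.0], [[0.0, 0.0, 0.0], -0.0], [[0.0, 0.0, 0.0], -0.0]] left mm [0. 0. 0.] deg 0.0
```

View pics/s15.png

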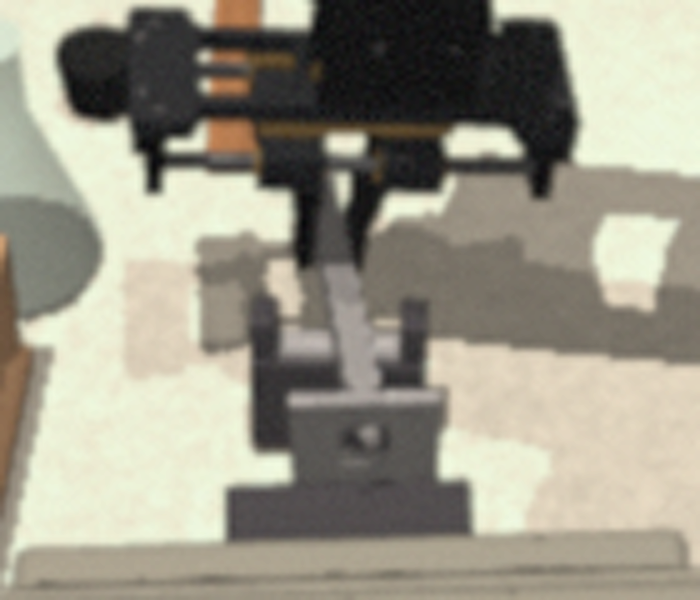

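View pics/t15.png

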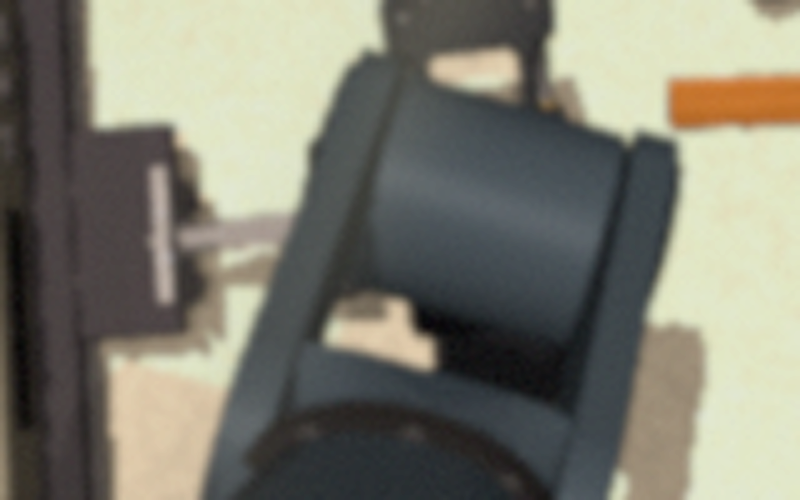

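>>> send_rows(
  motion=[
    [[0,6,-0.5],0],
    [[0,6,0],0],
    [[0,6,0],0],
    [[0,6,0],0],
    [[0,3,0],0],
  ],
)

```text
time_s: 24.05
position: [0.6407, -0.051, 0.0361]
tcp_rot: [[0.984, 0.14, 0.108], [0.14, -0.99, 0.005], [0.107, 0.01, -0.994]]
force: [0.4, 0.2, -3.3]
opening: 0.157
```

```bash
python3 look.py 16
```

```text
bar_tip [([262.9, 255.6], 0.73), ([245.0, 147.8], 0.18)] []
bar_mid [([191.4, 229.4], 0.69), ([257.0, 228.0], 0.63)] []
eye [([258.4, 264.9], 0.66)] [([196.9, 184.0], 0.92)]
[0.6184 0.1289 0.0848] 0.0008820389759230016
fulcrum_top [([253.8, 253.1], 0.67)] []
t 24.55 pos [640.  -49.1  36.2] ang 8.18 tilt [ 0.107  0.006 -0.994] F [ 0.8 -0.3 -2.3] open 0.159
[[[-5.1, -30.2, -20.7], 0.038], [[0.0, 0.0, 0.0], -0.0], [[0.0, 0.0, 0.0], -0.0], [[0.0, 0.0, 0.0], -0.0], [[0.0, 0.0, 0.0], -0.0]] left mm [0. 0. 0.] deg 0.0
```

View pics/s16.png

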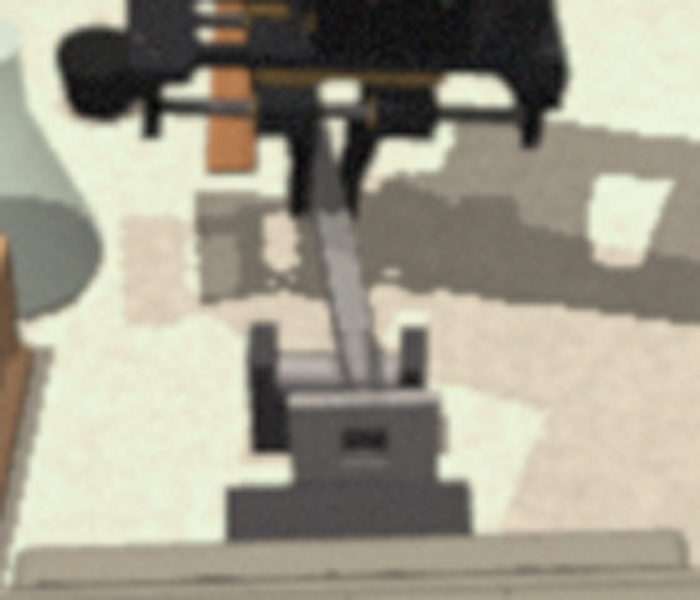

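View pics/t16.png

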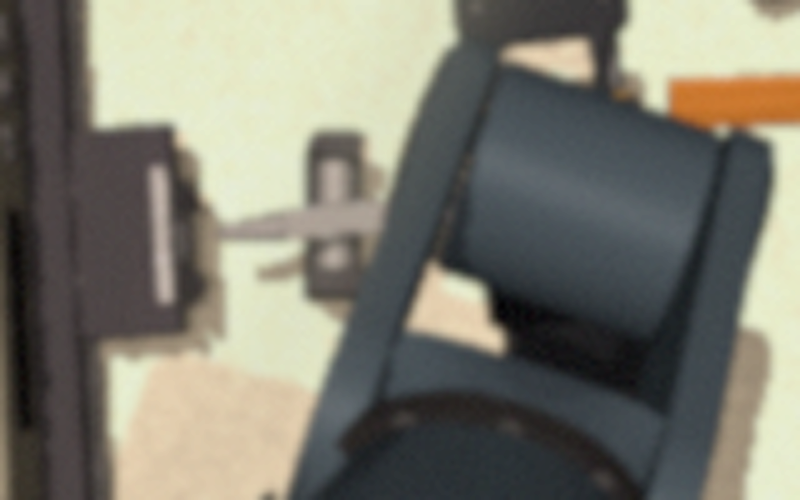

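>>> send_rows(
  motion=[
    [[0,3,-12],0],
    [[0,6,-15],0],
    [[0,8,-15],0],
    [[0,8,-8],0],
    [[0,8,0],0],
  ],
)

```text
time_s: 24.97
position: [0.6378, -0.0807, 0.0895]
tcp_rot: [[0.984, 0.146, 0.103], [0.146, -0.989, 0.007], [0.103, 0.008, -0.995]]
force: [-0.5, 0.2, -2.7]
opening: 0.159
```

```bash
python3 -c "
from h import *
plan([.52,-.335,.085],8,12,mm=30)"
```

```text
t 24.97 pos [637.8 -80.7  89.5] ang 8.44 tilt [ 0.103  0.007 -0.995] F [-0.5  0.2 -2.7] open 0.159
[[[-16.4, 25.1, -1.0], 0.008], [[-16.2, 25.2, -1.0], -0.0], [[-16.2, 25.2, -1.0], -0.0], [[-16.2, 25.2, -1.0], -0.0], [[-16.2, 25.2, -1.0], -0.0], [[-16.2, 25.2, -1.0], -0.0], [[-16.2, 25.2, -1.0], -0.0], [[-16.2, 25.2, -1.0], -0.0], [[-16.2, 25.2, -1.0], -0.0], [[-5.6, 8.7, -0.3], -0.0], [[0.0, 0.0, 0.0], -0.0], [[0.0, 0.0, 0.0], -0.0]] left mm [0. 0. 0.] deg 0.0
```

>>> send_rows(
  motion=[
    [[-8,25,-1],0],
    [[-16,25,-1],0],
    [[-16,25,-1],0],
    [[-16,25,-1],0],
    [[-16,25,-1],0],
  ],
)

```text
time_s: 25.38
position: [0.5879, -0.2181, 0.0907]
tcp_rot: [[0.982, 0.154, 0.112], [0.154, -0.988, 0.005], [0.112, 0.012, -0.994]]
force: [0.5, -0.3, -2.7]
opening: 0.157
```

>>> send_rows(
  motion=[
    [[-16,25,0],0],
    [[-16,25,0],0],
    [[-16,25,0],0],
    [[-16,22,0],0],
    [[-8,12,0],0],
  ],
)

```text
time_s: 25.8
position: [0.5295, -0.3489, 0.0838]
tcp_rot: [[0.982, 0.15, 0.114], [0.151, -0.989, 0.001], [0.113, 0.016, -0.993]]
force: [0.9, -1.1, -3.5]
opening: 0.157
```

```bash
python3 -c "
from h import *
plan([.52,-.335,.04],8,5,mm=30)
c=cam('top');cv2.imwrite('pics/t20.png',c['image']);c=cam('side');cv2.imwrite('pics/s20.png',c['image'])"
```

```text
t 25.8 pos [ 529.5 -348.9   83.8] ang 8.75 tilt [ 0.114  0.001 -0.993] F [ 0.9 -1.1 -3.5] open 0.157
[[[-7.8, -10.1, 27.1], 0.013], [[-4.5, -5.6, 15.3], -0.0], [[0.0, 0.0, 0.0], -0.0], [[0.0, 0.0, 0.0], -0.0], [[0.0, 0.0, 0.0], -0.0]] left mm [0. 0. 0.] deg 0.0
```

View pics/t20.png

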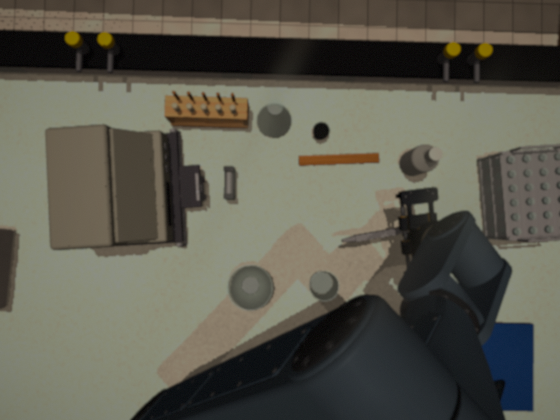

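View pics/s20.png

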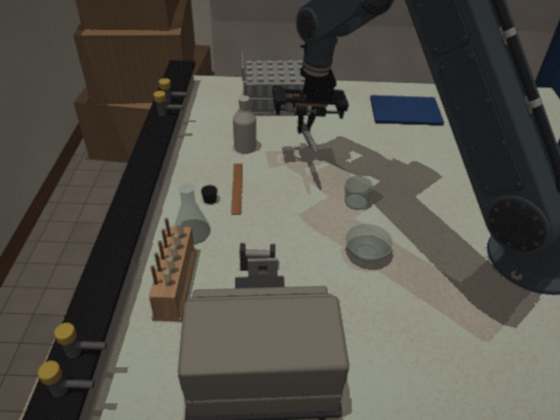

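>>> send_rows(
  motion=[
    [[-6,-6,10],0],
    [[-4,-5,10],0],
    [[-3,0,10],0],
    [[-2,0,8],0],
    [[-1,0,6],0],
  ],
)

```text
time_s: 26.32
position: [0.5188, -0.3423, 0.0378]
tcp_rot: [[0.982, 0.146, 0.12], [0.147, -0.989, -0.002], [0.118, 0.02, -0.993]]
force: [-0.4, -0.4, -3.3]
opening: 0.159
```

>>> send_rows(
  motion=[
    [[-1,0,6],0],
    [[-1,0,6],0],
    [[-1,0,5],0],
    [[-1,0,5],0],
    [[-1,0,5],0],
  ],
)

```text
time_s: 26.73
position: [0.5187, -0.3428, 0.0073]
tcp_rot: [[0.982, 0.147, 0.121], [0.149, -0.989, -0.003], [0.119, 0.02, -0.993]]
force: [1.3, 1.9, 1.1]
opening: 0.158
```

```bash
python3 -c "
from h import *
plan([.515,-.335,.005],None,5,mm=30)"
```

```text
t 26.73 pos [ 518.7 -342.8    7.3] ang 8.62 tilt [ 0.121 -0.003 -0.993] F [1.3 1.9 1.1] open 0.158
[[[-2.8, -8.3, 1.8], -0.0], [[0.0, 0.0, 0.0], -0.0], [[0.0, 0.0, 0.0], -0.0], [[0.0, 0.0, 0.0], -0.0], [[0.0, 0.0, 0.0], -0.0]] left mm [0. 0. 0.] deg 0.0
```

>>> send_rows(
  motion=[
    [[0,0,3],0],
    [[0,0,3],0],
    [[0,0,2],0],
    [[0,0,1],0],
    [[0,0,0],0],
  ],
)

```text
time_s: 27.15
position: [0.5196, -0.3428, 0.0027]
tcp_rot: [[0.981, 0.149, 0.121], [0.151, -0.989, -0.003], [0.119, 0.021, -0.993]]
force: [0.0, 0.1, -3.4]
opening: 0.161
```

```bash
python3 -c "
from h import *
plan([.515,-.335,.005],None,1,mm=30)
c=cam('top');s=cam('side');cv2.imwrite('pics/s21.png',cv2.resize(s['image'][80:230,220:400],None,fx=4,fy=4,interpolation=cv2.INTER_CUBIC))"
```

```text
t 27.15 pos [ 519.6 -342.8    2.7] ang 8.73 tilt [ 0.121 -0.003 -0.993] F [ 0.   0.1 -3.4] open 0.161
[[[-3.0, -8.3, -2.9], -0.0]] left mm [0. 0. 0.] deg 0.0
```

View pics/s21.png

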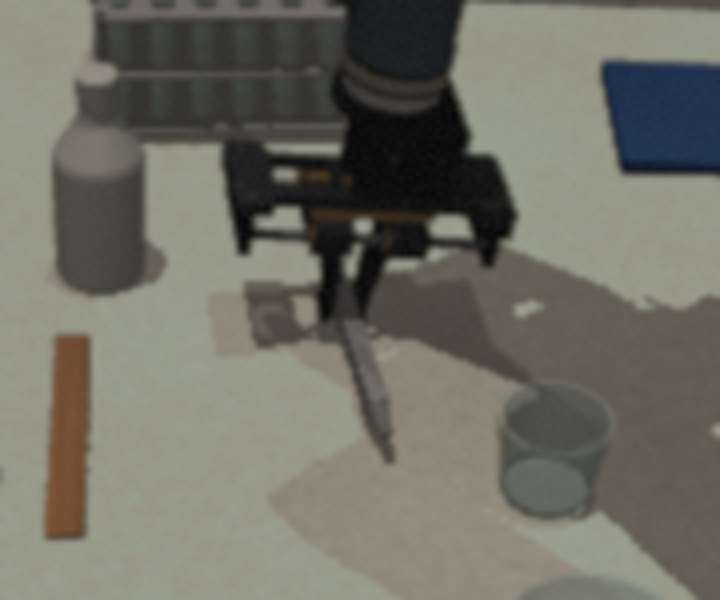

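>>> send_rows(
  motion=[
    [[0,0,0],0],
    [[0,0,0],0],
    [[0,0,0],0],
    [[0,0,0],0],
    [[0,0,0],0],
  ],
  gripper=0.5,
)

```text
time_s: 27.67
position: [0.5229, -0.345, 0.0037]
tcp_rot: [[0.981, 0.147, 0.127], [0.149, -0.989, -0.007], [0.124, 0.026, -0.992]]
force: [1.4, 0.1, 1.5]
opening: 0.444
```

>>> send_rows(
  motion=[
    [[0,0,-2],0],
    [[1,0,-8],0],
    [[1,0,-10],0],
    [[2,0,-15],0],
    [[2,0,-20],0],
  ],
)

```text
time_s: 28.08
position: [0.5183, -0.3411, 0.0576]
tcp_rot: [[0.982, 0.148, 0.118], [0.149, -0.989, 0.001], [0.117, 0.017, -0.993]]
force: [-0.1, 0.2, -0.6]
opening: 0.497
```

>>> send_rows(
  motion=[
    [[0,0,-30],0],
    [[0,0,-30],0],
    [[0,20,-30],0],
    [[0,30,-20],0],
    [[0,20,0],0],
  ],
)

```text
time_s: 28.5
position: [0.5132, -0.4061, 0.1792]
tcp_rot: [[0.982, 0.153, 0.115], [0.154, -0.988, 0.003], [0.114, 0.015, -0.993]]
force: [0.6, -0.4, -0.2]
opening: 0.5
```

```bash
python3 -c "
from h import *
np.set_printoptions(precision=4,suppress=True)
plan([.515,-.335,.005],None,1,mm=30)
c=cam('top');s=cam('side');cv2.imwrite('pics/t22.png',c['image']);cv2.imwrite('pics/s22.png',s['image'])
cv2.imwrite('pics/z22.png',cv2.resize(s['image'][235:305,220:300],None,fx=8,fy=8,interpolation=cv2.INTER_CUBIC))
for t in ['bar_tip','bar_mid','bar_heel','eye','flask','tube_stand','dish','wash_bottle','beaker','stopper','ruler']:
  a=place_of('side',t);b=place_of('top',t)
  if a and b: print(t,*tri(s,a[0]['xy'],c,b[0]['xy']))
  else: print(t,a[:1],b[:1])
"
```

```text
t 28.5 pos [ 513.2 -406.1  179.2] ang 8.91 tilt [ 0.115  0.003 -0.993] F [ 0.6 -0.4 -0.2] open 0.5
[[[-1.1, -11.6, 27.7], -0.0]] left mm [   1.5   59.7 -146.4] deg 0.0
bar_tip [ 0.494  -0.1825  0.0071] 0.0046100267198443045
bar_mid [ 0.5108 -0.3071 -0.0099] 0.005240412081939467
bar_heel [ 0.5256 -0.3981  0.0101] 0.005514649634909098
eye [0.6173 0.124  0.0784] 0.0007505950034307721
flask [ 0.7811 -0.0465 -0.0023] 0.014297900889494166
tube_stand [ 0.7969  0.1187 -0.0042] 0.00742072506472028
dish [ 0.3832  0.0018 -0.01  ] 0.0017151419215806353
wash_bottle [ 0.6883 -0.3862 -0.0059] 0.006688911032721806
beaker [ 0.3887 -0.1722 -0.0032] 0.004247810361333821
stopper [ 0.7595 -0.1592 -0.0018] 0.006054861771645223
ruler [] [{'xy': [339.0, 157.2], 'p': 0.68}]
```

View pics/s22.png

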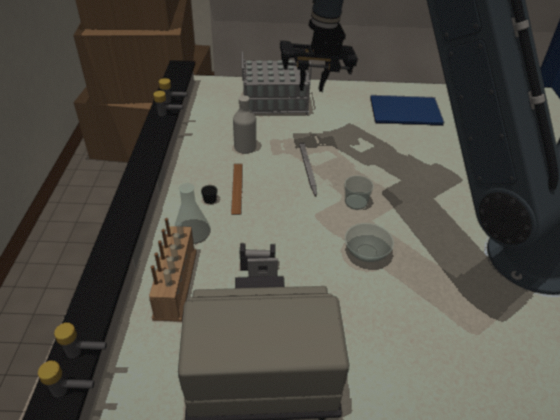

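View pics/t22.png

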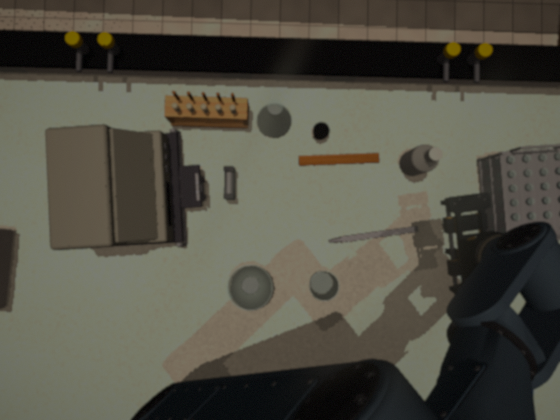

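View pics/z22.png

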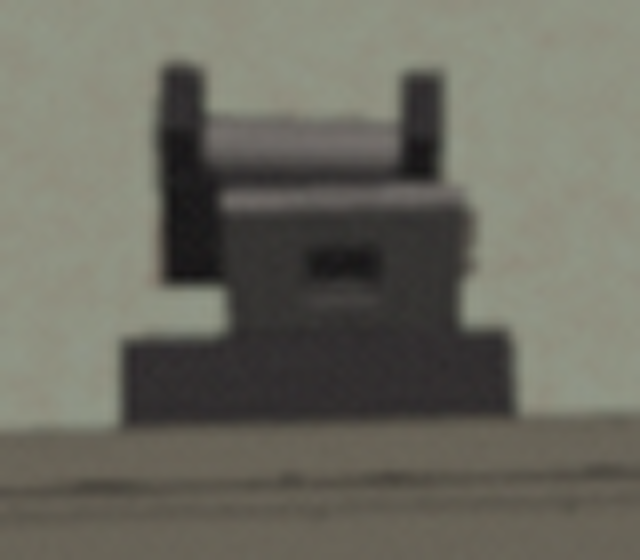

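>>> send_rows(
  motion=[
    [[0,0,0],0],
    [[0,0,0],0],
    [[0,0,0],0],
    [[0,0,0],0],
    [[0,0,0],0],
  ],
)

```text
time_s: 30.12
position: [0.5116, -0.4025, 0.1727]
tcp_rot: [[0.982, 0.153, 0.109], [0.153, -0.988, 0.011], [0.109, 0.005, -0.994]]
force: [0.7, 0.6, 0.1]
opening: 0.5
```

```bash
python3 -c "
from h import *
print(bot.hand_in(), bot.read_state()['time_s'])"
```

```text
the job is handed in; nothing more can be done
the job is handed in; nothing more can be done
```

The job is handed in at about 30 s. I put the bar's tapered end through the eye and levered it down over the block. I held the photometer up for about a second, then let it down, drew the bar out and laid it on the open bench.

**Photometer:** the eye sits about 14–15 mm higher than at first and stayed there with the bar withdrawn, so it stands on the prop. The prop itself was hidden from both cameras, so I inferred its angle from this and did not see it.

**Bar:** the networks put its tip and heel at z of about 7 and 10 mm, so it lies flat. It is roughly 0.3 m from the eye and touches nothing. The network's bar_mid height came out at −10 mm, which I took for measurement error.

**Bystanders:** all repeat within about 6 mm of their first positions, except that the side camera's network missed the ruler. The ruler looks unmoved in the top picture.

**Side effects:**
- The block slid about 10 mm with the bar and ended near where it began.
- The plate moved back less than 10 mm, mostly from the tilt.
- The tool tilted by about 7° during the run, without visible harm.

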